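Swap the cups behind the punches

ROBOT

A 6-joint arm with a two-finger parallel gripper is mounted at the origin on a cart in front of the work surface, level with it; the furniture and walls round the work are solid. World frame = base frame: x ahead of the robot, y to its left, z up, the work surface at z = 0. Lengths are in mm, angles in rad, forces in N, time in s.
With the tool pointing down it reaches from about 350 to 975 mm from the base axis. Payload 7.1 kg.
Tool frame: the origin (TCP) lies midway between the tips of the shut fingers; the grasp point (between the pads) lies 19 mm behind it (ctrl.grasp_offset is the distance from the TCP to the grasp point, in mm); z points along the fingers, y is the line along which they close (so a half turn about z gives the same grasp; the last joint's range is limited). The gripper opens to 88 mm and grips with 3 to 60 N. Pads are 20 mm wide; open, the fingers measure 115 mm over their backs; the gripper's body (75 mm by 178 mm) begins 61 mm behind the grasp point.
Start: joints at [-1.359, 0.423, 1.63, -0, 1.089, -0.019], TCP at [142.992, -608.406, 222.675] pointing down, gripper open.
Joint ranges: [-3, 3], [-0.9, 2.11], [0.09, 2.58], [-1.31, 4.45], [0.11, 2.69], [-2.54, 2.54]. Speed limits (rad/s): [2.39, 2.39, 3.01, 3.14, 3.14, 3.14].

INTERFACE

Orientations are given as a rotation vector (axis times angle).
In Python, from workcell import ctrl gives the robot as it stands. The module is installed in compiled form; this text tells all that it offers.
- The arm moves only by the tool servo_tool, never from a script. Its argument "rows" is a list of rows, each a list of 7 numbers: the turn, a rotation vector about the tool's x, y, z as a fraction of full scale, then the shift along the tool's x, y, z as a fraction of full scale, then the finger opening in mm, from 0 to 87.8. A call has 1 to 10 rows; each row is the pose to reach, as a shift and turn from the pose commanded when the call began, along the tool's axes at that moment; what a row does not reach only later rows make up. Full scale, the value 1, is 20 cm for a shift and 1.5 rad for a turn. A row lasts 1/8 s, in which the tool goes at most 62.5 mm and 10.7 degrees, less where a joint would pass 70% of its speed; a pose out of reach is approached as far as the arm can. A call with a number of a shift or a turn outside -1 to 1 is refused whole. A call with a gripper value outside its range is refused whole. The fingers move at their own pace and stop on an object; the grip force is fixed at half the most. Time passes only in rows, so rows that repeat a pose let the fingers close. It gives the time, the measured TCP pose, the force, the opening and the grip force at its end, in the units of the state.
- ctrl.get_obs(): the state, without advancing time (a new reading comes with each control period).
- ctrl.get_image(name): name is "scene" or "top" or "wrist"; returns (picture, depth): 420x560x3 uint8, red, green, blue; 420x560 float32, mm along the optical axis (not along the pixel's ray), 0 where there is no reading.
- ctrl.camera_info(name): a dict with "intrinsics" (3x3 intrinsics, pixels), "R" (3x3) and "t" (3): a world point X has camera coordinates R X + t. Camera axes: x right, y down, z forward; pixel columns grow to the right and rows downward; lengths in mm; the calibration is good to about 2 mm. A picture is of the moment at which its call begins: read the wrist's pose just before it. camera_info takes no time and is no camera call; for the wrist camera it gives the pose at the moment of the call.
- ctrl.close_job(): hands the job in; it is judged then, once.
The state is a dict: "t": time; "qpos": joint angles; "qvel": joint speeds; "joint_torque": joint torques, N m; "ee_pos": TCP position; "orientation": TCP orientation; "ft_force": force on the tool from outside, world axes, zero at the start; "moment": the same for the moment, N m; "width": finger opening in mm; "grasp_force": force on a finger pad.
Only numpy, scipy, OpenCV 4.12 (cv2) and the standard library are available. Lean on these libraries where they do the work, as an engineer would, in place of code of your own. Each camera call takes 0.05 s, during which the arm holds its last target. There are 200 camera calls.

TASK

Stand the red and the green punch aside on the grey mat, then fetch the pale cup with the red lining from the back of the wooden till to the middle of the black mat, and put the brown cup on the yellow pad in its stead. Finally stand each punch back in the till, in the middle of the pad of its own colour, and keep punches and cups upright all the while.

Things in the scene. Friction and masses are not known exactly. Their poses are not given: they have to be found in the camera images.
- red_punch: Loose red arch punch, standing upright: cutting ring 50 mm across at the foot, body up to 54 mm wide to 92 mm height, then a round shank 24 mm thick up to 194 mm; 200 mm tall, about 0.46 kg. Origin: centre of its underside, z up. Starts on the red pad; grip the shank near the top.
- green_punch: Loose green arch punch, standing upright: cutting ring 32 mm across, body up to 38 mm wide to 64 mm height, then a round shank 18 mm thick up to 129 mm; 135 mm tall, about 0.19 kg. Origin: centre of its underside, z up. Starts on the green pad; grip the shank.
- red_cup: Loose pale round wooden cup with a red felt lining just below the rim (not to be gripped by the rim), 52 mm diameter, 46 mm tall, 45 g. Origin: centre of its underside, z up. Starts on the yellow pad at the back of the till; the cheeks beside it are higher than the cup, so it is gripped along the till's length, once the punch before it is out of the way.
- brown_cup: Loose round cup of reddish brown wood, with dark purple felt inside, 53 mm diameter, 60 mm tall, 45 g. Origin: centre of its underside, z up. Starts on the bare bench, beyond the black mat (about 110 mm from its middle).
- till: Long narrow open wooden tray, 238 mm long and 90 mm wide, inner width 70 mm, floor 6 mm thick, holding three coloured pads in a row. Origin: on the bench under the middle of the yellow pad; its x axis runs along its length to the back stop, z up. Inner face of the back stop at x = +57 mm, open front edge at x = -171 mm. Cheeks 66 mm high above the bench from x = -31 to +67 mm (as the back stop), 22 mm high in front of that. Fixed.
- pad_red: Red pad in the till, 64 mm (along the till) by 66 mm, 3 mm thick. Origin: centre of its underside, 6 mm above the bench; its top is 9 mm above the bench; axes as the till. It lies 64 or 132 mm in front of the yellow pad's middle; the red and green pads may change places. Home of the red punch. Fixed.
- pad_green: Green pad in the till, same size, origin and heights as the red pad. Home of the green punch. Fixed.
- pad_yellow: Yellow pad at the back of the till, 60 mm along the till by 66 mm, 3 mm thick, top 9 mm above the bench. Origin: centre of its underside; axes as the till. Fixed.
- grey_mat: Grey rectangular mat, 140 mm (its x) by 180 mm (its y), 4 mm thick, on the bench to the left or right. Origin: centre of its underside, z up. Has room for both punches side by side along its y. Fixed.
- black_mat: Black square mat, 110 by 110 mm, 4 mm thick, on the bench, on the other side from the grey mat. Origin: centre of its underside, z up. Fixed.
Mind the look-alikes: they are no part of the job. There is more than one size of the green_punch; the one meant has the size given above.

How it is judged (in metres and radians):
On the way, in this order (a step that is already met when the one before it is completed fails the run):
1. both punches stand aside on the grey mat (x of red_punch in the frame of grey_mat between -0.065 and 0.065 m and y of red_punch in the frame of grey_mat between -0.085 and 0.085 m and z of each of red_punch, green_punch in the frame of grey_mat below 0.012 m and angle between each of red_punch, green_punch's own z axis and vertical below 0.1 rad and linear speed of each of red_punch, green_punch below 0.02 m/s and angular speed of each of red_punch, green_punch below 0.2 rad/s and x of green_punch in the frame of grey_mat between -0.065 and 0.065 m and y of green_punch in the frame of grey_mat between -0.085 and 0.085 m), for 0.2 s.
2. the red-lined cup stands in the middle of the black mat, the punches still aside (all of step 1 and horizontal distance between red_cup and black_mat below 0.015 m and z of red_cup in the frame of black_mat between -0.003 and 0.01 m and angle between red_cup's own z axis and vertical below 0.1 rad and linear speed of red_cup below 0.02 m/s and angular speed of red_cup below 0.2 rad/s), for 0.2 s.
3. the brown cup stands on the yellow pad (horizontal distance between brown_cup and pad_yellow below 0.015 m and z of brown_cup in the frame of pad_yellow between -0.003 and 0.01 m and angle between brown_cup's own z axis and vertical below 0.1 rad and linear speed of brown_cup below 0.02 m/s and angular speed of brown_cup below 0.2 rad/s), for 0.2 s.
At the end, for the whole second after the job is handed in: The red-lined cup stands in the middle of the black mat, the brown cup in the middle of the yellow pad, the red punch on the red pad and the green punch on the green pad, each upright, within 15 mm of the middle, and at rest (all of step 3 and horizontal distance between red_cup and black_mat below 0.015 m and z of red_cup in the frame of black_mat between -0.003 and 0.01 m and angle between each of red_cup, red_punch, green_punch's own z axis and vertical below 0.1 rad and linear speed of each of red_cup, red_punch, green_punch below 0.02 m/s and angular speed of each of red_cup, red_punch, green_punch below 0.2 rad/s and horizontal distance between red_punch and pad_red below 0.015 m and z of red_punch in the frame of pad_red between -0.003 and 0.01 m and horizontal distance between green_punch and pad_green below 0.015 m and z of green_punch in the frame of pad_green between -0.003 and 0.01 m); the robot touches nothing.
It fails at once if a punch or a cup is tipped over (by more than about 35 degrees) (angle between any of red_punch, green_punch, red_cup, brown_cup's own z axis and vertical above 0.6 rad).
It also fails if it takes over 136 s, if anything falls off the work surface, if the arm or the gripper's body presses on something with over 40 N, if the wrist force passes 120 N, or if a joint passes its speed limit or range.

## Working session

There is one attempt and no reset: what is moved stays moved. The work goes in short steps, Python scripts to look and compute and a tool call to move; the robot and the scene stay as the last step left them, time stands still between calls to the robot, and variables do not carry over. Pictures are saved under pics/ and viewed, at most 14 in all, crops included, and the job is handed in when it is done.

Besides the shell and the picture viewer there is one more tool, called after "Call:" by a JSON object that holds its "name" and its "arguments", one argument or row to a line. servo_tool: Moves the arm, as the interface text tells. Its arguments: {"type":"object","properties":{"rows":{"type":"array","items":{"type":"array","items":{"type":"number"}}}},"required":["rows"]}

```bash
mkdir -p pics; python3 - <<'E'
from workcell import ctrl
import cv2,numpy as np
for n in ("top","scene"):
    im,d=ctrl.get_image(n); i=ctrl.camera_info(n)
    cv2.imwrite(f"pics/{n}0.png",im[...,::-1]); np.savez(f"{n}0.npz",im=im,d=d,K=i["intrinsics"],R=i["R"],t=i["t"])
    print(n,-np.array(i["R"]).T@i["t"],np.array(i["R"]).round(2).tolist())
o=ctrl.get_obs();print(o)
E
```

```text
top [433.8347857  -19.01655135 906.06348067] [[0.02, -1.0, -0.03], [-0.99, -0.02, -0.1], [0.1, 0.03, -0.99]]
scene [-83.71971698 799.21036465 936.45324839] [[-0.79, -0.61, -0.01], [-0.4, 0.53, -0.75], [0.46, -0.59, -0.66]]
{'t': 0.1, 'qpos': array([-1.35898726e+00,  4.23779721e-01,  1.63060672e+00, -1.02670104e-05,
        1.08859321e+00, -1.89885508e-02]), 'qvel': array([ 0.00151741, -0.00118236, -0.00106817,  0.00235058, -0.00088666,
        0.00105552]), 'joint_torque': array([ 5.79874304e-04, -5.45610666e+01, -2.74324930e+01,  6.45470736e-02,
        1.88460335e-02, -5.76856246e-05]), 'ee_pos': array([ 142.89504709, -607.93014526,  221.9725686 ]), 'orientation': array([-3.11932637e+00, -3.61580516e-01,  2.23841739e-04]), 'ft_force': array([ 0.38264185, -1.29145628, -0.44308782]), 'moment': array([ 0.01294648, -0.06085372, -0.01462857]), 'grasp_force': 0.0, 'width': 87.6545780967921}
```

View pics/top0.png

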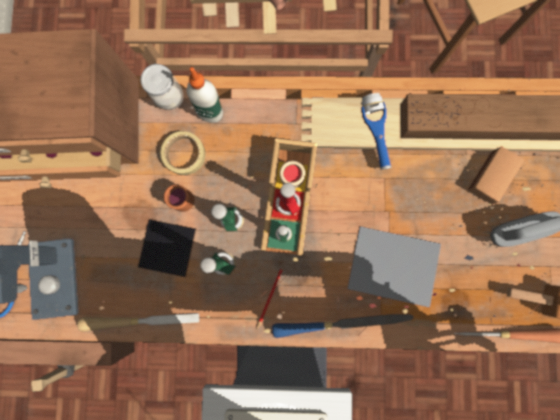

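View pics/scene0.png

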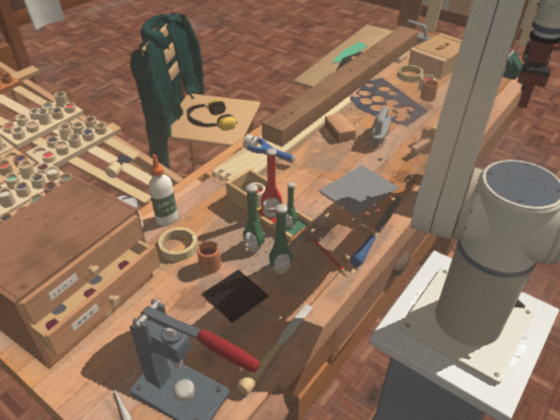

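Top view: till around (290,195) with the red cup (292,172), red punch (288,198), green punch (284,233). Look-alikes for green: (230,217) and (218,264), both off the till and larger. Brown cup is at (178,197), black mat (168,248), grey mat (395,265). The tan ring (182,152) and the dark pieces elsewhere play no part.

```bash
cat > h.py <<'E'
import numpy as np,cv2
def load(f):
    z=np.load(f); return z["im"],z["d"],z["K"],z["R"],z["t"]
def cloud(d,K,R,t):
    v,u=np.mgrid[:d.shape[0],:d.shape[1]]
    c=np.stack([(u-K[0,2])/K[0,0]*d,(v-K[1,2])/K[1,1]*d,d],-1)
    return (c-t)@R
def ray(u,v,z,K,R,t):
    o=-R.T@t; w=R.T@np.linalg.inv(K)@[u,v,1]; return o+w*(z-o[2])/w[2]
E
python3 - <<'E'
from h import *
im,d,K,R,t=load("top0.npz"); P=cloud(d,K,R,t); z=P[...,2]
hsv=cv2.cvtColor(im,cv2.COLOR_RGB2HSV); print(K[0,0])
print("bench z",z[280:300,220:250].mean(), "grey",z[255:275,385:405].mean(),"black",z[240:255,160:175].mean())
def rect(name,m,box,h):
    u0,v0,u1,v1=box; M=np.zeros(m.shape,np.uint8); M[v0:v1,u0:u1]=m[v0:v1,u0:u1]
    M=cv2.morphologyEx(M,cv2.MORPH_OPEN,np.ones((3,3)))
    n,l,s,c=cv2.connectedComponentsWithStats(M); k=1+s[1:,4].argmax()
    v,u=np.nonzero(l==k); X=np.array([ray(a,b,h,K,R,t)[:2] for a,b in zip(u,v)],np.float32)
    print(name,len(u),cv2.minAreaRect(X))
H,S,V=hsv[...,0],hsv[...,1],hsv[...,2]
rect("grey",(S<60)&(V>60),(340,220,450,310),4)
rect("black",(V<50),(130,210,205,285),4)
rect("pads",(z<14)&(z>-5)&(S>120)&((H<5)|(H>173)|((H>60)&(H<90))),(255,175,320,250),9)
# till cheeks: high part ~66 and low 22
rect("rim66",(z>58)&(z<72),(255,130,325,200),66)
rect("rim22",(z>17)&(z<27),(255,170,325,260),22)
for n,(u0,v0,u1,v1) in dict(redp=(270,180,310,220),greenp=(268,218,300,250),redcup=(278,160,306,185),brown=(160,180,198,215),dec1=(205,195,245,235),dec2=(195,245,240,280)).items():
    q=P[v0:v1,u0:u1].reshape(-1,3); q=q[q[:,2]<400]; zz=np.percentile(q[:,2],99.5); s=q[q[:,2]>zz-8]
    print(n,"top",zz.round(),s.mean(0).round(1),np.ptp(s,0).round(),len(s))
c=cv2.resize(im[120:300,130:330],None,fx=4,fy=3.3,interpolation=2); cv2.imwrite("pics/crop1.png",cv2.resize(im[130:290,140:330],None,fx=3.7,fy=3.7,interpolation=2)[...,::-1])
E
```

```text
407.24860505096234
bench z 5.972908697313514 grey 11.581341596361304 black 12.51587457289952
grey 5352 ((417.9163513183594, -251.6330108642578), (180.9860382080078, 140.3724365234375), 79.25650787353516)
black 2235 ((447.1573181152344, 250.46630859375), (106.86919403076172, 106.65145111083984), 80.16703796386719)
pads 84 ((528.89892578125, 0.7431144714355469), (32.44484329223633, 18.315296173095703), 81.5152816772461)
rim66 618 ((629.1072387695312, -26.958297729492188), (89.65282440185547, 98.28914642333984), 83.60138702392578)
rim22 295 ((507.840087890625, -53.45451354980469), (10.006072044372559, 139.45785522460938), 83.52509307861328)
redp top 211.0 [548.3 -17.7 209.1] [25. 24.  8.] 164
greenp top 146.0 [482.1  -9.4 144. ] [17. 17.  7.] 74
redcup top 210.0 [558.9 -17.8 209.4] [ 2. 14.  4.] 14
brown top 63.0 [555.  217.9  59.8] [52. 53.  9.] 215
dec1 top 197.0 [510.7 103.5 194.2] [25. 25.  9.] 170
dec2 top 196.0 [416.  119.  193.9] [24. 25.  8.] 181
```

View pics/crop1.png

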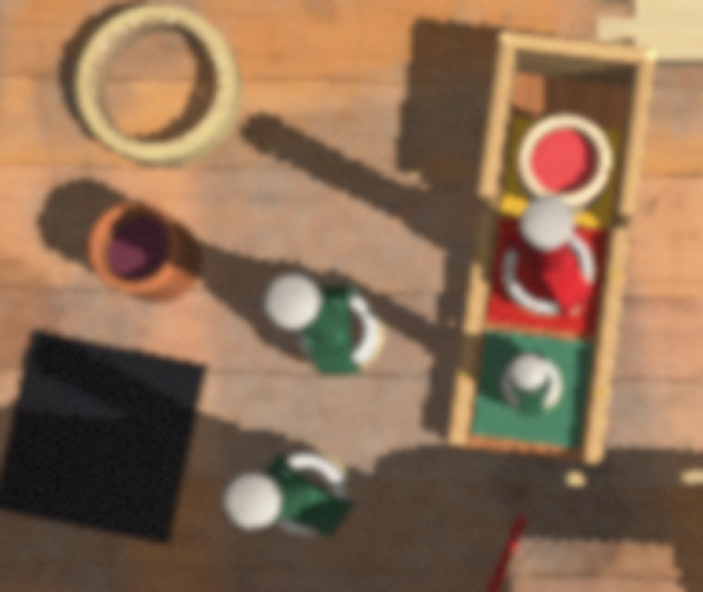

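```bash
cat > plan.py <<'E'
import json,numpy as np
from scipy.spatial.transform import Rotation as Ro
def Rd(yaw): return Ro.from_matrix(np.array([[np.cos(yaw),np.sin(yaw),0],[np.sin(yaw),-np.cos(yaw),0],[0,0,-1]]))
def plan(wps,start=None):
    """wps: (x,y,z,yaw,width,rows). prints servo calls"""
    if start is None:
        from workcell import ctrl
        o=ctrl.get_obs(); p=o["ee_pos"]; x=Ro.from_rotvec(o["orientation"]).as_matrix()[:,0]; R0=Ro.from_rotvec(o["orientation"]); yaw=np.arctan2(x[1],x[0])
        print("at",p.round(1),round(yaw,3),"w",round(o["width"],1),"t",round(o["t"],1))
    else: p,yaw=np.array(start[:3],float),start[3]; R0=Rd(yaw)
    poses=[]
    for *q,y,w,n in wps:
        for i in range(1,n+1): poses.append((p+(np.array(q)-p)*i/n,yaw+(y-yaw)*i/n,w))
        p,yaw=np.array(q,float),y
    p0=None; rows=[]
    if start is None: p0=o["ee_pos"]
    else: p0=np.array(start[:3],float)
    def flush():
        nonlocal rows
        if rows: print(json.dumps(rows).replace(" ","")); rows=[]
    for k,(q,y,w) in enumerate(poses):
        f=lambda: np.r_[(R0.inv()*Rd(y)).as_rotvec()/1.5, R0.inv().apply(q-p0)/200].round(3)
        r=f()
        if len(rows)==10 or abs(r).max()>1:
            flush(); p0,R0=poses[k-1][0],Rd(poses[k-1][1]); r=f()
        rows.append([0.0 if v==0 else float(v) for v in r]+[w])
    flush()
E
python3 - <<'E'
from plan import *
plan([(480,-25,340,1.46,87,16)])
E
```

```text
at [ 142.9 -607.9  222. ] 0.231 w 87.7 t 0.1
[[-0.001,0.0,-0.051,0.144,-0.153,-0.037,87],[-0.001,0.0,-0.102,0.288,-0.307,-0.073,87],[-0.001,0.0,-0.154,0.433,-0.46,-0.11,87],[-0.001,0.0,-0.205,0.577,-0.613,-0.147,87],[-0.001,0.0,-0.256,0.721,-0.766,-0.183,87],[-0.001,0.0,-0.307,0.865,-0.92,-0.22,87]]
[[0.0,0.0,-0.051,0.197,-0.073,-0.037,87],[0.0,0.0,-0.102,0.395,-0.146,-0.074,87],[0.0,0.0,-0.154,0.592,-0.219,-0.111,87],[0.0,0.0,-0.205,0.789,-0.292,-0.148,87],[0.0,0.0,-0.256,0.987,-0.365,-0.184,87]]
[[0.0,0.0,-0.051,0.21,0.006,-0.037,87],[0.0,0.0,-0.102,0.421,0.012,-0.074,87],[0.0,0.0,-0.154,0.631,0.019,-0.111,87],[0.0,0.0,-0.205,0.841,0.025,-0.148,87]]
[[0.0,0.0,-0.051,0.199,0.07,-0.037,87]]
```

Call:
{"name": "servo_tool", "arguments": {
  "rows": [
    [0, 0, -0.1, 0.29, -0.31, -0.07, 87],
    [0, 0, -0.2, 0.58, -0.61, -0.15, 87],
    [0, 0, -0.307, 0.865, -0.92, -0.22, 87],
    [0, 0, -0.307, 0.865, -0.92, -0.22, 87]
  ]
}}

```text
t: 0.6
ee_pos: [266.7, -393.3, 265.7]
orientation: [-2.955, -1.066, -0.0]
ft_force: [1.0, 0.2, -0.7]
width: 86.8
grasp_force: 0.0
```

Call:
{"name": "servo_tool", "arguments": {
  "rows": [
    [0, 0, -0.05, 0.2, -0.07, -0.04, 87],
    [0, 0, -0.1, 0.4, -0.15, -0.07, 87],
    [0, 0, -0.15, 0.6, -0.22, -0.11, 87],
    [0, 0, -0.205, 0.79, -0.29, -0.15, 87],
    [0, 0, -0.256, 0.987, -0.365, -0.184, 87],
    [0, 0, -0.256, 0.987, -0.365, -0.184, 87]
  ]
}}

```text
t: 1.35
ee_pos: [372.7, -211.3, 302.7]
orientation: [2.695, 1.614, 0.001]
ft_force: [0.5, 0.0, -0.3]
width: 87.5
grasp_force: 0.0
```

Call:
{"name": "servo_tool", "arguments": {
  "rows": [
    [0, 0, -0.05, 0.21, 0.01, -0.04, 87],
    [0, 0, -0.1, 0.42, 0.01, -0.07, 87],
    [0, 0, -0.15, 0.63, 0.02, -0.11, 87],
    [0, 0, -0.2, 0.84, 0.025, -0.15, 87],
    [0, 0, -0.256, 1, 0.03, -0.185, 87],
    [0, 0, -0.256, 1, 0.03, -0.185, 87],
    [0, 0, -0.256, 1, 0.03, -0.185, 87]
  ]
}}

```text
t: 2.22
ee_pos: [471.4, -40.9, 338.8]
orientation: [-2.343, -2.092, 0.002]
ft_force: [-0.4, -0.8, 0.6]
width: 86.9
grasp_force: 0.0
```

```bash
python3 - <<'E'
from workcell import ctrl
from h import *
from plan import *
i=ctrl.camera_info("wrist"); im,d=ctrl.get_image("wrist"); cv2.imwrite("pics/w1.png",im[...,::-1])
np.savez("w1.npz",im=im,d=d,K=i["intrinsics"],R=i["R"],t=i["t"]); K,R,t=map(np.array,(i["intrinsics"],i["R"],i["t"]))
print("cam",(-R.T@t).round(),R.round(2).tolist())
P=cloud(d,K,R,t)
for n,c in dict(red=(548,-18,209),green=(481,-10,144),redcup=(611,-25,55)).items():
    m=(np.hypot(P[...,0]-c[0],P[...,1]-c[1])<45)&(abs(P[...,2]-c[2])<8)&(d>0); q=P[m]
    if len(q): print(n,len(q),q.mean(0).round(1),((q.max(0)+q.min(0))/2).round(1),np.ptp(q,0).round())
plan([(548,-18,300,1.46,87,1)])
E
```

```text
cam [481.  43. 501.] [[0.99, -0.11, -0.0], [-0.11, -0.95, 0.3], [-0.04, -0.3, -0.95]]
red 494 [548.5 -16.7 207.9] [548.8 -17.4 205.9] [25. 25. 10.]
green 179 [482.6  -8.2 142.9] [482.5  -8.3 141.2] [18. 17.  8.]
redcup 433 [613.7 -25.9  53.9] [605.  -24.1  55. ] [66. 76. 16.]
at [471.3 -41.  338.8] 1.457 w 87.2 t 2.3
[[-0.001,0.0,-0.002,0.158,0.368,0.194,87]]
```

View pics/w1.png

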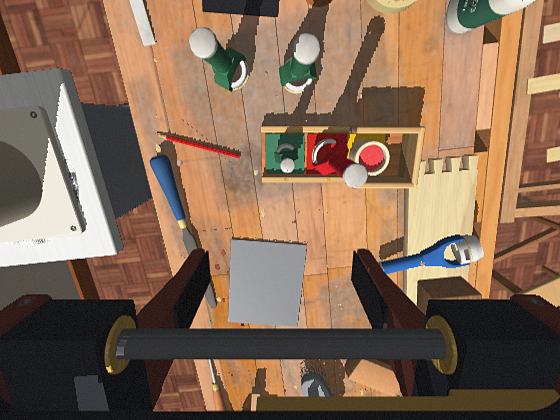

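w1 shows the till with the green punch at (287,160), the red punch at (350,175) and the red-lined cup at (373,155). It agrees with the top camera to about 2 mm, and the green punch's 144 mm top confirms the right size.

```bash
python3 - <<'E'
from plan import *
plan([(548.5,-17.3,300,1.46,87,3),(548.5,-17.3,158,1.46,87,5)])
plan([(548.5,-17.3,158,1.46,0,6),(548.5,-17.3,270,1.46,0,4)],(548.5,-17.3,158,1.46))
plan([(408.6,-300.8,270,1.384,0,14),(408.6,-300.8,154.5,1.384,0,8)],(548.5,-17.3,270,1.46))
E
```

```text
at [471.3 -41.  338.8] 1.457 w 87.2 t 2.3
[[-0.001,0.0,-0.001,0.054,0.123,0.065,87],[-0.001,0.0,-0.001,0.108,0.247,0.129,87],[-0.001,0.0,-0.002,0.162,0.37,0.194,87],[-0.001,0.0,-0.002,0.162,0.37,0.336,87],[-0.001,0.0,-0.002,0.162,0.37,0.478,87],[-0.001,0.0,-0.002,0.162,0.371,0.62,87],[-0.001,0.0,-0.002,0.162,0.371,0.762,87],[-0.001,0.0,-0.002,0.162,0.371,0.904,87]]
[[0.0,0.0,0.0,0.0,0.0,0.0,0],[0.0,0.0,0.0,0.0,0.0,0.0,0],[0.0,0.0,0.0,0.0,0.0,0.0,0],[0.0,0.0,0.0,0.0,0.0,0.0,0],[0.0,0.0,0.0,0.0,0.0,0.0,0],[0.0,0.0,0.0,0.0,0.0,0.0,0],[0.0,0.0,0.0,0.0,0.0,-0.14,0],[0.0,0.0,0.0,0.0,0.0,-0.28,0],[0.0,0.0,0.0,0.0,0.0,-0.42,0],[0.0,0.0,0.0,0.0,0.0,-0.56,0]]
[[0.0,0.0,0.004,-0.106,-0.038,0.0,0],[0.0,0.0,0.007,-0.212,-0.077,0.0,0],[0.0,0.0,0.011,-0.318,-0.115,0.0,0],[0.0,0.0,0.014,-0.425,-0.154,0.0,0],[0.0,0.0,0.018,-0.531,-0.192,0.0,0],[0.0,0.0,0.022,-0.637,-0.231,0.0,0],[0.0,0.0,0.025,-0.743,-0.269,0.0,0],[0.0,0.0,0.029,-0.849,-0.308,0.0,0],[0.0,0.0,0.033,-0.955,-0.346,0.0,0]]
[[0.0,0.0,0.004,-0.108,-0.033,0.0,0],[0.0,0.0,0.007,-0.216,-0.066,0.0,0],[0.0,0.0,0.011,-0.324,-0.1,0.0,0],[0.0,0.0,0.014,-0.432,-0.133,0.0,0],[0.0,0.0,0.018,-0.54,-0.166,0.0,0],[0.0,0.0,0.018,-0.54,-0.166,0.072,0],[0.0,0.0,0.018,-0.54,-0.166,0.144,0],[0.0,0.0,0.018,-0.54,-0.166,0.217,0],[0.0,0.0,0.018,-0.54,-0.166,0.289,0],[0.0,0.0,0.018,-0.54,-0.166,0.361,0]]
[[0.0,0.0,0.0,0.0,0.0,0.072,0],[0.0,0.0,0.0,0.0,0.0,0.144,0],[0.0,0.0,0.0,0.0,0.0,0.217,0]]
```

Call:
{"name": "servo_tool", "arguments": {
  "rows": [
    [0, 0, 0, 0.054, 0.123, 0.065, 87],
    [0, 0, 0, 0.108, 0.247, 0.13, 87],
    [0, 0, 0, 0.162, 0.37, 0.194, 87],
    [0, 0, 0, 0.162, 0.37, 0.336, 87],
    [0, 0, 0, 0.162, 0.37, 0.478, 87],
    [0, 0, 0, 0.162, 0.37, 0.62, 87],
    [0, 0, 0, 0.162, 0.37, 0.762, 87],
    [0, 0, 0, 0.162, 0.37, 0.904, 87],
    [0, 0, 0, 0.162, 0.37, 0.904, 87]
  ]
}}

```text
t: 3.4
ee_pos: [547.1, -17.2, 156.6]
orientation: [-2.341, -2.089, 0.006]
ft_force: [-0.4, -0.1, 0.1]
width: 87.0
grasp_force: 0.0
```

Call:
{"name": "servo_tool", "arguments": {
  "rows": [
    [0, 0, 0, 0, 0, 0, 0],
    [0, 0, 0, 0, 0, 0, 0],
    [0, 0, 0, 0, 0, 0, 0],
    [0, 0, 0, 0, 0, 0, 0],
    [0, 0, 0, 0, 0, 0, 0],
    [0, 0, 0, 0, 0, 0, 0],
    [0, 0, 0, 0, 0, 0, 0]
  ]
}}

```text
t: 4.28
ee_pos: [549.3, -16.0, 158.6]
orientation: [2.342, 2.094, 0.0]
ft_force: [1.1, 0.2, -0.9]
width: 23.3
grasp_force: 30.0
```

Call:
{"name": "servo_tool", "arguments": {
  "rows": [
    [0, 0, 0, 0, 0, -0.1, 0],
    [0, 0, 0, 0, 0, -0.22, 0],
    [0, 0, 0, 0, 0, -0.34, 0],
    [0, 0, 0, 0, 0, -0.46, 0],
    [0, 0, 0, 0, 0, -0.56, 0],
    [0, 0, 0, 0, 0, -0.56, 0]
  ]
}}

```text
t: 5.03
ee_pos: [549.8, -16.0, 271.4]
orientation: [2.341, 2.093, 0.002]
ft_force: [-0.6, 0.2, -4.2]
width: 23.5
grasp_force: 30.0
```

Call:
{"name": "servo_tool", "arguments": {
  "rows": [
    [0, 0, 0, -0.1, -0.04, 0, 0],
    [0, 0, 0.01, -0.21, -0.08, 0, 0],
    [0, 0, 0.01, -0.32, -0.12, 0, 0],
    [0, 0, 0.015, -0.43, -0.155, 0, 0],
    [0, 0, 0.02, -0.53, -0.19, 0, 0],
    [0, 0, 0.02, -0.64, -0.23, 0, 0],
    [0, 0, 0.025, -0.74, -0.27, 0, 0],
    [0, 0, 0.03, -0.85, -0.31, 0, 0],
    [0, 0, 0.033, -0.955, -0.346, 0, 0]
  ]
}}

```text
t: 6.15
ee_pos: [457.1, -199.1, 269.1]
orientation: [-2.392, -2.033, 0.002]
ft_force: [0.5, -0.3, -3.4]
width: 23.2
grasp_force: 30.0
```

Call:
{"name": "servo_tool", "arguments": {
  "rows": [
    [0, 0, 0, -0.11, -0.03, 0, 0],
    [0, 0, 0.01, -0.22, -0.07, 0, 0],
    [0, 0, 0.01, -0.32, -0.1, 0, 0],
    [0, 0, 0.015, -0.43, -0.13, 0, 0],
    [0, 0, 0.018, -0.54, -0.166, 0, 0],
    [0, 0, 0.018, -0.54, -0.166, 0.1, 0],
    [0, 0, 0.018, -0.54, -0.166, 0.22, 0],
    [0, 0, 0.018, -0.54, -0.166, 0.34, 0],
    [0, 0, 0.018, -0.54, -0.166, 0.44, 0],
    [0, 0, 0.018, -0.54, -0.166, 0.5, 0]
  ]
}}

```text
t: 7.4
ee_pos: [407.2, -299.0, 168.6]
orientation: [-2.418, -2.0, 0.002]
ft_force: [-0.3, 0.2, -3.9]
width: 23.1
grasp_force: 30.0
```

Call:
{"name": "servo_tool", "arguments": {
  "rows": [
    [0, 0, 0, 0, 0, 0.03, 0],
    [0, 0, 0, 0, 0, 0.06, 0],
    [0, 0, 0, 0, 0, 0.075, 0],
    [0, 0, 0, 0, 0, 0.078, 0],
    [0, 0, 0, 0, 0, 0.078, 0],
    [0, 0, 0, 0, 0, 0.078, 0]
  ]
}}

```text
t: 8.15
ee_pos: [409.3, -299.5, 155.3]
orientation: [2.42, 2.003, 0.0]
ft_force: [-0.1, -1.1, -4.2]
width: 24.0
grasp_force: 30.0
```

Call:
{"name": "servo_tool", "arguments": {
  "rows": [
    [0, 0, 0, 0, 0, 0.007, 0],
    [0, 0, 0, 0, 0, 0.007, 0],
    [0, 0, 0, 0, 0, 0.007, 0]
  ]
}}

```text
t: 8.52
ee_pos: [409.1, -299.4, 153.6]
orientation: [-2.42, -2.003, 0.0]
ft_force: [-0.0, 0.2, -3.7]
width: 23.6
grasp_force: 30.0
```

Call:
{"name": "servo_tool", "arguments": {
  "rows": [
    [0, 0, 0, 0, 0, 0, 87],
    [0, 0, 0, 0, 0, 0, 87],
    [0, 0, 0, 0, 0, 0, 87],
    [0, 0, 0, 0, 0, 0, 87],
    [0, 0, 0, 0, 0, -0.15, 87],
    [0, 0, 0, 0, 0, -0.35, 87],
    [0, 0, 0, 0, 0, -0.55, 87],
    [0, 0, 0, 0, 0, -0.7, 87],
    [0, 0, 0, 0, 0, -0.7, 87]
  ]
}}

```text
t: 9.65
ee_pos: [410.2, -300.2, 295.9]
orientation: [2.416, 2.0, 0.002]
ft_force: [-0.2, 0.1, -0.4]
width: 86.7
grasp_force: 0.0
```

```bash
python3 - <<'E'
from plan import *
plan([(482.3,-8.8,292,1.46,87,10),(482.3,-8.8,90,1.46,87,7)])
plan([(482.3,-8.8,200,1.46,0,5),(427.2,-202.4,200,1.384,0,9),(427.2,-202.4,86,1.384,0,6)],(482.3,-8.8,90,1.46))
E
```

```text
at [ 410.2 -300.2  295.9] 1.383 w 86.7 t 9.7
[[0.003,0.002,-0.005,0.15,0.008,0.002,87],[0.003,0.002,-0.01,0.3,0.016,0.003,87],[0.003,0.002,-0.015,0.45,0.024,0.005,87],[0.003,0.002,-0.021,0.6,0.033,0.007,87],[0.003,0.002,-0.026,0.749,0.041,0.008,87],[0.003,0.002,-0.031,0.899,0.049,0.01,87]]
[[0.0,0.0,-0.005,0.149,0.015,0.002,87],[0.0,0.0,-0.01,0.299,0.03,0.004,87],[0.0,0.0,-0.015,0.448,0.045,0.006,87],[0.0,0.0,-0.021,0.597,0.06,0.008,87],[0.0,0.0,-0.021,0.597,0.06,0.152,87],[0.0,0.0,-0.021,0.597,0.06,0.296,87],[0.0,0.0,-0.021,0.597,0.06,0.441,87],[0.0,0.0,-0.021,0.597,0.06,0.585,87],[0.0,0.0,-0.021,0.597,0.06,0.729,87],[0.0,0.0,-0.021,0.597,0.06,0.874,87]]
[[0.0,0.0,0.0,0.0,0.0,0.144,87]]
[[0.0,0.0,0.0,0.0,0.0,-0.11,0],[0.0,0.0,0.0,0.0,0.0,-0.22,0],[0.0,0.0,0.0,0.0,0.0,-0.33,0],[0.0,0.0,0.0,0.0,0.0,-0.44,0],[0.0,0.0,0.0,0.0,0.0,-0.55,0],[0.0,0.0,0.006,-0.11,-0.019,-0.55,0],[0.0,0.0,0.011,-0.221,-0.037,-0.55,0],[0.0,0.0,0.017,-0.331,-0.056,-0.55,0],[0.0,0.0,0.023,-0.441,-0.074,-0.55,0],[0.0,0.0,0.028,-0.551,-0.093,-0.55,0]]
[[0.0,0.0,0.006,-0.111,-0.014,0.0,0],[0.0,0.0,0.011,-0.222,-0.028,0.0,0],[0.0,0.0,0.017,-0.333,-0.042,0.0,0],[0.0,0.0,0.023,-0.444,-0.055,0.0,0],[0.0,0.0,0.023,-0.444,-0.055,0.095,0],[0.0,0.0,0.023,-0.444,-0.055,0.19,0],[0.0,0.0,0.023,-0.444,-0.055,0.285,0],[0.0,0.0,0.023,-0.444,-0.055,0.38,0],[0.0,0.0,0.023,-0.444,-0.055,0.475,0],[0.0,0.0,0.023,-0.444,-0.055,0.57,0]]
```

Call:
{"name": "servo_tool", "arguments": {
  "rows": [
    [0, 0, 0, 0.15, 0.01, 0, 87],
    [0, 0, -0.01, 0.35, 0.02, 0, 87],
    [0, 0, -0.02, 0.55, 0.03, 0, 87],
    [0, 0, -0.025, 0.75, 0.04, 0, 87],
    [0, 0, -0.031, 0.9, 0.05, 0.01, 87]
  ]
}}

```text
t: 10.28
ee_pos: [452.1, -122.8, 290.3]
orientation: [-2.371, -2.059, 0.001]
ft_force: [0.1, -0.5, -0.4]
width: 87.0
grasp_force: 0.0
```

Call:
{"name": "servo_tool", "arguments": {
  "rows": [
    [0, 0, -0.01, 0.2, 0.02, 0, 87],
    [0, 0, -0.02, 0.4, 0.04, 0, 87],
    [0, 0, -0.021, 0.597, 0.06, 0.01, 87],
    [0, 0, -0.021, 0.597, 0.06, 0.15, 87],
    [0, 0, -0.021, 0.597, 0.06, 0.3, 87],
    [0, 0, -0.021, 0.597, 0.06, 0.45, 87],
    [0, 0, -0.021, 0.597, 0.06, 0.6, 87],
    [0, 0, -0.021, 0.597, 0.06, 0.75, 87],
    [0, 0, -0.021, 0.597, 0.06, 0.87, 87],
    [0, 0, -0.021, 0.597, 0.06, 0.87, 87]
  ]
}}

```text
t: 11.52
ee_pos: [479.0, -7.8, 115.2]
orientation: [-2.337, -2.093, 0.007]
ft_force: [-0.1, -1.1, 0.1]
width: 87.1
grasp_force: 0.0
```

Call:
{"name": "servo_tool", "arguments": {
  "rows": [
    [0, 0, 0, 0, 0, 0.144, 87],
    [0, 0, 0, 0, 0, 0.144, 87],
    [0, 0, 0, 0, 0, 0.144, 0],
    [0, 0, 0, 0, 0, 0.144, 0],
    [0, 0, 0, 0, 0, 0.144, 0],
    [0, 0, 0, 0, 0, 0.144, 0],
    [0, 0, 0, 0, 0, 0.144, 0],
    [0, 0, 0, 0, 0, 0.144, 0],
    [0, 0, 0, 0, 0, 0.144, 0],
    [0, 0, 0, 0, 0, 0.144, 0]
  ]
}}

```text
t: 12.78
ee_pos: [481.2, -7.9, 88.7]
orientation: [-2.34, -2.096, 0.0]
ft_force: [-0.1, -0.8, -0.6]
width: 16.3
grasp_force: 30.0
```

Call:
{"name": "servo_tool", "arguments": {
  "rows": [
    [0, 0, 0, 0, 0, -0.11, 0],
    [0, 0, 0, 0, 0, -0.22, 0],
    [0, 0, 0, 0, 0, -0.33, 0],
    [0, 0, 0, 0, 0, -0.44, 0],
    [0, 0, 0, 0, 0, -0.55, 0],
    [0, 0, 0.006, -0.11, -0.02, -0.55, 0],
    [0, 0, 0.01, -0.22, -0.04, -0.55, 0],
    [0, 0, 0.017, -0.33, -0.055, -0.55, 0],
    [0, 0, 0.023, -0.44, -0.075, -0.55, 0],
    [0, 0, 0.028, -0.55, -0.093, -0.55, 0]
  ]
}}

```text
t: 14.02
ee_pos: [450.1, -115.8, 198.5]
orientation: [-2.383, -2.046, 0.001]
ft_force: [0.4, -0.6, -1.8]
width: 16.2
grasp_force: 30.0
```

Call:
{"name": "servo_tool", "arguments": {
  "rows": [
    [0, 0, 0.005, -0.11, -0.015, 0, 0],
    [0, 0, 0.01, -0.22, -0.03, 0, 0],
    [0, 0, 0.017, -0.33, -0.04, 0, 0],
    [0, 0, 0.023, -0.444, -0.055, 0, 0],
    [0, 0, 0.023, -0.444, -0.055, 0.1, 0],
    [0, 0, 0.023, -0.444, -0.055, 0.2, 0],
    [0, 0, 0.023, -0.444, -0.055, 0.3, 0],
    [0, 0, 0.023, -0.444, -0.055, 0.4, 0],
    [0, 0, 0.023, -0.444, -0.055, 0.48, 0],
    [0, 0, 0.023, -0.444, -0.055, 0.54, 0]
  ]
}}

```text
t: 15.28
ee_pos: [426.3, -201.2, 89.9]
orientation: [-2.418, -2.005, 0.0]
ft_force: [-0.6, 0.6, -1.4]
width: 16.7
grasp_force: 30.0
```

Call:
{"name": "servo_tool", "arguments": {
  "rows": [
    [0, 0, 0, 0, 0, 0.01, 0],
    [0, 0, 0, 0, 0, 0.02, 0],
    [0, 0, 0, 0, 0, 0.025, 0],
    [0, 0, 0, 0, 0, 0.03, 0],
    [0, 0, 0, 0, 0, 0.03, 0],
    [0, 0, 0, 0, 0, 0.03, 0]
  ]
}}

```text
t: 16.02
ee_pos: [426.5, -201.4, 84.9]
orientation: [2.419, 2.005, 0.0]
ft_force: [0.1, 0.1, -1.7]
width: 16.4
grasp_force: 30.0
```

Call:
{"name": "servo_tool", "arguments": {
  "rows": [
    [0, 0, 0, 0, 0, 0.004, 0],
    [0, 0, 0, 0, 0, 0.004, 87],
    [0, 0, 0, 0, 0, 0.004, 87],
    [0, 0, 0, 0, 0, 0.004, 87],
    [0, 0, 0, 0, 0, 0.004, 87],
    [0, 0, 0, 0, 0, -0.15, 87],
    [0, 0, 0, 0, 0, -0.35, 87],
    [0, 0, 0, 0, 0, -0.55, 87],
    [0, 0, 0, 0, 0, -0.8, 87],
    [0, 0, 0, 0, 0, -0.8, 87]
  ]
}}

```text
t: 17.27
ee_pos: [428.6, -202.4, 248.4]
orientation: [2.413, 2.0, 0.005]
ft_force: [-0.0, -0.7, -0.9]
width: 87.3
grasp_force: 0.0
```

```bash
python3 - <<'E'
from plan import *
plan([(590,-75,255,1.46,70,6)])
E
```

```text
at [ 428.6 -202.4  248.4] 1.384 w 87.3 t 17.3
[[0.005,0.001,-0.008,0.129,0.113,-0.005,70],[0.005,0.001,-0.017,0.258,0.225,-0.01,70],[0.005,0.002,-0.025,0.388,0.338,-0.015,70],[0.005,0.002,-0.034,0.517,0.45,-0.02,70],[0.005,0.002,-0.042,0.646,0.563,-0.025,70],[0.005,0.002,-0.05,0.775,0.675,-0.03,70]]
```

Call:
{"name": "servo_tool", "arguments": {
  "rows": [
    [0, 0, -0.01, 0.15, 0.13, 0, 70],
    [0, 0, -0.02, 0.32, 0.28, -0.01, 70],
    [0, 0, -0.03, 0.5, 0.43, -0.02, 70],
    [0, 0, -0.04, 0.65, 0.57, -0.03, 70],
    [0, 0, -0.05, 0.775, 0.675, -0.03, 70],
    [0, 0, -0.05, 0.775, 0.675, -0.03, 70],
    [0, 0, -0.05, 0.775, 0.675, -0.03, 70]
  ]
}}

```text
t: 18.15
ee_pos: [586.6, -74.3, 249.4]
orientation: [-2.34, -2.093, 0.003]
ft_force: [-0.2, 0.4, -0.0]
width: 70.1
grasp_force: 0.0
```

```bash
python3 - <<'E'
from workcell import ctrl
from h import *
from plan import *
i=ctrl.camera_info("wrist"); im,d=ctrl.get_image("wrist"); cv2.imwrite("pics/w2.png",im[...,::-1])
K,R,t=map(np.array,(i["intrinsics"],i["R"],i["t"])); P=cloud(d,K,R,t)
np.savez("w2.npz",im=im,d=d,K=K,R=R,t=t)
m=(np.hypot(P[...,0]-611,P[...,1]+25)<33)&(abs(P[...,2]-55)<4)&(d>0); q=P[m]
(c,r)=cv2.minEnclosingCircle(q[:,:2].astype(np.float32)); print("cup",len(q),q.mean(0),c,r)
it,dt=ctrl.get_image("top"); cv2.imwrite("pics/top1.png",it[...,::-1])
i=ctrl.camera_info("top");P=cloud(dt,*[np.array(i[k]) for k in("intrinsics","R","t")])
for n,c in dict(red=(408.6,-300.8,204),green=(427.2,-202.4,139)).items():
    m=(np.hypot(P[...,0]-c[0],P[...,1]-c[1])<45)&(abs(P[...,2]-c[2])<8); q=P[m]; print(n,len(q),q.mean(0).round(1))
plan([(611,-25,200,1.46,70,1)])
E
```

```text
cup 616 [610.66890039 -25.04501933  54.19948978] (610.5538940429688, -25.694232940673828) 26.166309356689453
red 188 [ 408.5 -299.9  204.1]
green 0 [nan nan nan]
at [586.7 -74.7 250.2] 1.458 w 70.0 t 18.2
[[-0.001,0.0,-0.001,0.261,0.093,0.251,70]]<stdin>:12: RuntimeWarning: Mean of empty slice.
  ret = um.true_divide(
```

View pics/w2.png

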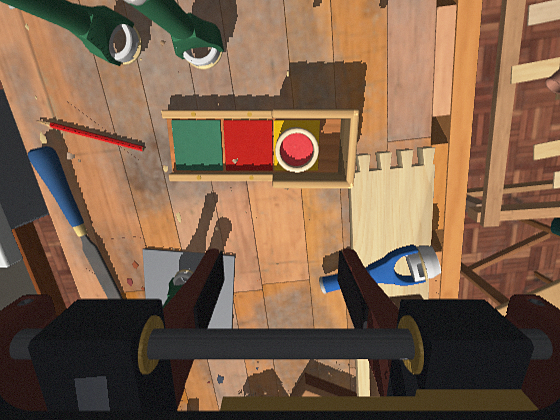

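View pics/top1.png

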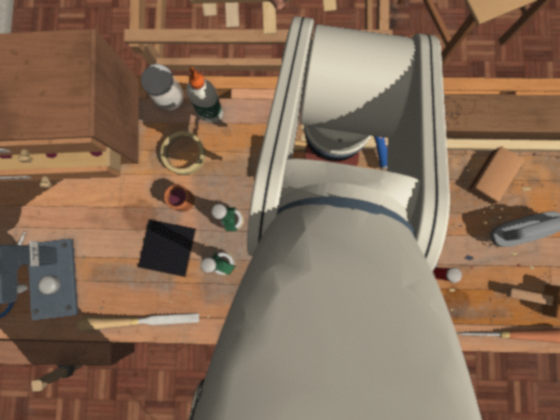

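w2 shows the cup (297,150) alone at the back of the till, with the green pad (198,143) and red pad (247,143) bare. On the grey mat the green punch stands at (180,285). top1 is mostly hidden by the arm, with the red punch's top visible at (453,275).

```bash
python3 - <<'E'
from h import *
from plan import *
im,d,K,R,t=load("w2.npz"); P=cloud(d,K,R,t); hsv=cv2.cvtColor(im,cv2.COLOR_RGB2HSV); H,S,V=hsv[...,0].astype(int),hsv[...,1],hsv[...,2]
for n,m in dict(green=(H>60)&(H<95)&(S>80),red=((H<6)|(H>174))&(S>120)).items():
    M=np.zeros(m.shape,np.uint8); M[110:185,165:276]=m[110:185,165:276]; M=cv2.morphologyEx(M,cv2.MORPH_OPEN,np.ones((5,5)))
    v,u=np.nonzero(M); X=np.array([ray(a,b,9,K,R,t)[:2] for a,b in zip(u,v)],np.float32); print(n,len(u),cv2.minAreaRect(X),P[v,u,2].mean())
im,d,K,R,t=load("top0.npz"); P=cloud(d,K,R,t); q=P[10:180,0:145].reshape(-1,3); q=q[q[:,2]>40]; print("box",q.min(0),q.max(0))
plan([(610.6,-25.4,200,1.46,70,3),(610.6,-25.4,15,1.46,70,7)])
plan([(610.6,-25.4,100,1.46,0,4),(610.6,-25.4,260,1.46,0,5),(447.2,250.5,260,1.46,0,14)],(610.6,-25.4,15,1.46))
plan([(447.2,250.5,40,1.46,0,9),(447.2,250.5,10,1.46,0,6)],(447.2,250.5,260,1.46))
E
```

```text
green 2363 ((481.3101501464844, -8.983985900878906), (63.75056838989258, 63.113468170166016), 83.61351013183594) 11.054142692570688
red 2344 ((548.7536010742188, -16.576858520507812), (63.70548629760742, 63.524017333984375), 83.57479095458984) 10.94121289816484
box [433.8347857  -19.01655135  40.0786078 ] [838.20260733 589.23218949 906.06348067]
at [586.7 -74.7 250.2] 1.458 w 70.0 t 18.2
[[-0.001,0.0,0.0,0.086,0.03,0.084,70],[-0.001,0.0,-0.001,0.172,0.061,0.167,70],[-0.001,0.0,-0.001,0.258,0.091,0.251,70],[-0.001,0.0,-0.001,0.258,0.092,0.383,70],[-0.001,0.0,-0.001,0.258,0.092,0.515,70],[-0.001,0.0,-0.001,0.259,0.092,0.647,70],[-0.001,0.0,-0.001,0.259,0.092,0.779,70],[-0.001,0.0,-0.001,0.259,0.092,0.911,70]]
[[0.0,0.0,0.0,0.0,0.0,0.132,70],[0.0,0.0,0.0,0.0,0.0,0.264,70]]
[[0.0,0.0,0.0,0.0,0.0,-0.106,0],[0.0,0.0,0.0,0.0,0.0,-0.212,0],[0.0,0.0,0.0,0.0,0.0,-0.319,0],[0.0,0.0,0.0,0.0,0.0,-0.425,0],[0.0,0.0,0.0,0.0,0.0,-0.585,0],[0.0,0.0,0.0,0.0,0.0,-0.745,0],[0.0,0.0,0.0,0.0,0.0,-0.905,0]]
[[0.0,0.0,0.0,0.0,0.0,-0.16,0],[0.0,0.0,0.0,0.0,0.0,-0.32,0],[0.0,0.0,0.0,0.091,-0.069,-0.32,0],[0.0
[... 194 characters left out ...]
2,-0.32,0],[0.0,0.0,0.0,0.732,-0.551,-0.32,0]]
[[0.0,0.0,0.0,0.091,-0.069,0.0,0],[0.0,0.0,0.0,0.183,-0.138,0.0,0],[0.0,0.0,0.0,0.274,-0.207,0.0,0],[0.0,0.0,0.0,0.366,-0.276,0.0,0],[0.0,0.0,0.0,0.457,-0.344,0.0,0],[0.0,0.0,0.0,0.549,-0.413,0.0,0]]
[[0.0,0.0,0.0,0.0,0.0,0.122,0],[0.0,0.0,0.0,0.0,0.0,0.244,0],[0.0,0.0,0.0,0.0,0.0,0.367,0],[0.0,0.0,0.0,0.0,0.0,0.489,0],[0.0,0.0,0.0,0.0,0.0,0.611,0],[0.0,0.0,0.0,0.0,0.0,0.733,0],[0.0,0.0,0.0,0.0,0.0,0.856,0],[0.0,0.0,0.0,0.0,0.0,0.978,0]]
[[0.0,0.0,0.0,0.0,0.0,0.122,0],[0.0,0.0,0.0,0.0,0.0,0.147,0],[0.0,0.0,0.0,0.0,0.0,0.172,0],[0.0,0.0,0.0,0.0,0.0,0.197,0],[0.0,0.0,0.0,0.0,0.0,0.222,0],[0.0,0.0,0.0,0.0,0.0,0.247,0],[0.0,0.0,0.0,0.0,0.0,0.272,0]]
```

Call:
{"name": "servo_tool", "arguments": {
  "rows": [
    [0, 0, 0, 0.09, 0.03, 0.08, 70],
    [0, 0, 0, 0.18, 0.06, 0.17, 70],
    [0, 0, 0, 0.258, 0.092, 0.25, 70],
    [0, 0, 0, 0.258, 0.092, 0.38, 70],
    [0, 0, 0, 0.258, 0.092, 0.5, 70],
    [0, 0, 0, 0.258, 0.092, 0.62, 70],
    [0, 0, 0, 0.258, 0.092, 0.72, 70],
    [0, 0, 0, 0.258, 0.092, 0.72, 70],
    [0, 0, 0, 0.258, 0.092, 0.72, 70]
  ]
}}

```text
t: 19.38
ee_pos: [612.4, -24.6, 107.1]
orientation: [2.341, 2.094, 0.001]
ft_force: [0.2, 0.4, 0.1]
width: 70.0
grasp_force: 0.0
```

```bash
python3 - <<'E'
from plan import *
plan([(610.6,-25.4,15,1.46,70,1)])
E
```

```text
at [612.4 -24.6 107.1] 1.459 w 70.0 t 19.4
[[0.0,0.0,0.0,-0.005,-0.009,0.461,70]]
```

Call:
{"name": "servo_tool", "arguments": {
  "rows": [
    [0, 0, 0, -0.005, -0.008, 0.1, 70],
    [0, 0, 0, -0.005, -0.008, 0.2, 70],
    [0, 0, 0, -0.005, -0.008, 0.3, 70],
    [0, 0, 0, -0.005, -0.008, 0.39, 70],
    [0, 0, 0, -0.005, -0.008, 0.45, 70],
    [0, 0, 0, -0.005, -0.008, 0.46, 70],
    [0, 0, 0, -0.005, -0.008, 0.46, 70]
  ]
}}

```text
t: 20.25
ee_pos: [610.5, -25.7, 14.9]
orientation: [2.342, 2.094, 0.0]
ft_force: [-0.0, -0.1, 0.8]
width: 70.0
grasp_force: 0.0
```

Call:
{"name": "servo_tool", "arguments": {
  "rows": [
    [0, 0, 0, 0, 0, 0, 0],
    [0, 0, 0, 0, 0, 0, 0],
    [0, 0, 0, 0, 0, 0, 0],
    [0, 0, 0, 0, 0, 0, 0],
    [0, 0, 0, 0, 0, 0, 0],
    [0, 0, 0, 0, 0, -0.1, 0],
    [0, 0, 0, 0, 0, -0.2, 0],
    [0, 0, 0, 0, 0, -0.3, 0],
    [0, 0, 0, 0, 0, -0.4, 0],
    [0, 0, 0, 0, 0, -0.425, 0]
  ]
}}

```text
t: 21.5
ee_pos: [611.2, -25.7, 102.0]
orientation: [2.34, 2.093, 0.003]
ft_force: [0.2, 0.2, -1.0]
width: 51.4
grasp_force: 30.0
```

Call:
{"name": "servo_tool", "arguments": {
  "rows": [
    [0, 0, 0, 0, 0, -0.16, 0],
    [0, 0, 0, 0, 0, -0.32, 0],
    [0, 0, 0, 0, 0, -0.48, 0],
    [0, 0, 0, 0, 0, -0.64, 0],
    [0, 0, 0, 0, 0, -0.8, 0],
    [0, 0, 0, 0.09, -0.07, -0.8, 0],
    [0, 0, 0, 0.2, -0.15, -0.8, 0],
    [0, 0, 0, 0.33, -0.25, -0.8, 0],
    [0, 0, 0, 0.46, -0.345, -0.8, 0],
    [0, 0, 0, 0.6, -0.45, -0.8, 0]
  ]
}}

```text
t: 22.75
ee_pos: [531.6, 105.0, 257.9]
orientation: [-2.34, -2.093, 0.004]
ft_force: [0.3, -0.5, -1.8]
width: 51.3
grasp_force: 30.0
```

```bash
python3 - <<'E'
from plan import *
plan([(447.2,250.5,262,1.46,0,8),(447.2,250.5,100,1.46,0,8)])
E
```

```text
at [531.6 105.  257.9] 1.459 w 51.3 t 22.8
[[-0.002,0.0,0.0,0.084,-0.063,-0.002,0],[-0.002,0.0,0.0,0.169,-0.125,-0.005,0],[-0.002,0.0,0.0,0.253,-0.188,-0.007,0],[-0.002,0.0,0.0,0.338,-0.25,-0.01,0],[-0.002,0.0,0.0,0.422,-0.313,-0.012,0],[-0.002,0.0,0.0,0.507,-0.375,-0.014,0],[-0.002,0.0,0.0,0.591,-0.438,-0.017,0],[-0.002,0.0,0.0,0.676,-0.501,-0.019,0],[-0.002,0.0,0.0,0.676,-0.5,0.082,0],[-0.002,0.0,0.0,0.676,-0.5,0.183,0]]
[[0.0,0.0,0.0,0.0,0.0,0.101,0],[0.0,0.0,0.0,0.0,0.0,0.202,0],[0.0,0.0,0.0,0.0,0.0,0.304,0],[0.0,0.0,0.0,0.0,0.0,0.405,0],[0.0,0.0,0.0,0.0,0.0,0.506,0],[0.0,0.0,0.0,0.0,0.0,0.607,0]]
```

Call:
{"name": "servo_tool", "arguments": {
  "rows": [
    [0, 0, 0, 0.12, -0.09, 0, 0],
    [0, 0, 0, 0.25, -0.19, 0, 0],
    [0, 0, 0, 0.38, -0.28, 0, 0],
    [0, 0, 0, 0.5, -0.37, 0, 0],
    [0, 0, 0, 0.61, -0.45, 0, 0],
    [0, 0, 0, 0.676, -0.5, 0, 0],
    [0, 0, 0, 0.676, -0.5, 0.15, 0],
    [0, 0, 0, 0.676, -0.5, 0.3, 0],
    [0, 0, 0, 0.676, -0.5, 0.45, 0],
    [0, 0, 0, 0.676, -0.5, 0.6, 0]
  ]
}}

```text
t: 24.0
ee_pos: [448.7, 248.9, 138.2]
orientation: [-2.342, -2.094, 0.002]
ft_force: [-0.0, 0.5, -1.0]
width: 51.0
grasp_force: 30.0
```

Call:
{"name": "servo_tool", "arguments": {
  "rows": [
    [0, 0, 0, 0, 0, 0.15, 0],
    [0, 0, 0, 0, 0, 0.3, 0],
    [0, 0, 0, 0, 0, 0.4, 0],
    [0, 0, 0, 0, 0, 0.45, 0],
    [0, 0, 0, 0, 0, 0.5, 0],
    [0, 0, 0, 0, 0, 0.5, 0],
    [0, 0, 0, 0, 0, 0.5, 0]
  ]
}}

```text
t: 24.88
ee_pos: [450.1, 249.3, 40.3]
orientation: [2.342, 2.094, 0.001]
ft_force: [0.4, -0.6, -0.0]
width: 51.4
grasp_force: 30.0
```

```bash
python3 - <<'E'
from workcell import ctrl
from h import *
from plan import *
i=ctrl.camera_info("wrist"); im,d=ctrl.get_image("wrist"); cv2.imwrite("pics/w3.png",im[...,::-1])
K,R,t=map(np.array,(i["intrinsics"],i["R"],i["t"])); P=cloud(d,K,R,t)
m=(np.hypot(P[...,0]-555,P[...,1]-218)<40)&(abs(P[...,2]-60)<5)&(d>0); q=P[m]
if len(q): print("brown",len(q),q.mean(0),cv2.minEnclosingCircle(q[:,:2].astype(np.float32)))
plan([(447.2,250.5,10,1.46,0,1)])
E
```

```text
brown 1506 [556.91148255 234.30475991  58.32287699] ((555.3990478515625, 223.10877990722656), 25.35764503479004)
at [450.2 249.3  40.4] 1.459 w 51.3 t 24.9
[[0.001,0.0,0.0,0.004,-0.016,0.152,0]]
```

View pics/w3.png

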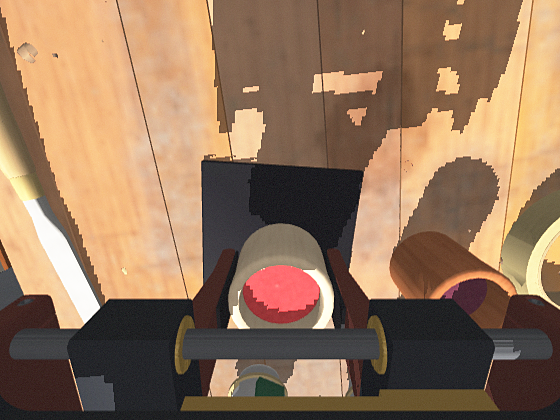

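w3 shows the red-lined cup (282,285) held upright over the black mat, with the brown cup at (455,280). Next I lower it.

Call:
{"name": "servo_tool", "arguments": {
  "rows": [
    [0, 0, 0, 0.004, -0.016, 0.05, 0],
    [0, 0, 0, 0.004, -0.016, 0.1, 0],
    [0, 0, 0, 0.004, -0.016, 0.13, 0],
    [0, 0, 0, 0.004, -0.016, 0.145, 0],
    [0, 0, 0, 0.004, -0.016, 0.153, 0],
    [0, 0, 0, 0.004, -0.016, 0.153, 0],
    [0, 0, 0, 0.004, -0.016, 0.153, 0]
  ]
}}

```text
t: 25.8
ee_pos: [446.3, 250.1, 10.3]
orientation: [-2.342, -2.094, 0.001]
ft_force: [-5.0, -2.0, 17.0]
width: 51.1
grasp_force: 30.1
```

Call:
{"name": "servo_tool", "arguments": {
  "rows": [
    [0, 0, 0, 0, 0, 0, 80],
    [0, 0, 0, 0, 0, 0, 80],
    [0, 0, 0, 0, 0, 0, 80],
    [0, 0, 0, 0, 0, 0, 80],
    [0, 0, 0, 0, 0, -0.15, 80],
    [0, 0, 0, 0, 0, -0.35, 80],
    [0, 0, 0, 0, 0, -0.6, 80],
    [0, 0, 0, 0, 0, -0.8, 80],
    [0, 0, 0, 0, 0, -0.9, 80],
    [0, 0, 0, 0, 0, -0.9, 80]
  ]
}}

```text
t: 27.05
ee_pos: [447.5, 250.7, 190.6]
orientation: [2.341, 2.094, 0.005]
ft_force: [0.6, 0.1, 0.4]
width: 79.7
grasp_force: 0.0
```

```bash
python3 - <<'E'
from workcell import ctrl
from h import *
from plan import *
i=ctrl.camera_info("wrist"); im,d=ctrl.get_image("wrist"); cv2.imwrite("pics/w4.png",im[...,::-1])
K,R,t=map(np.array,(i["intrinsics"],i["R"],i["t"])); P=cloud(d,K,R,t)
for n,c in dict(brown=(555.2,219,60),red=(447,250.5,50)).items():
    m=(np.hypot(P[...,0]-c[0],P[...,1]-c[1])<40)&(abs(P[...,2]-c[2])<4)&(d>0); q=P[m]
    if len(q): print(n,len(q),q.mean(0),cv2.minEnclosingCircle(q[:,:2].astype(np.float32)))
v,u=np.nonzero(cv2.morphologyEx(((im.max(2)<55)&(abs(P[...,2]-4)<6)&(np.hypot(P[...,0]-447,P[...,1]-250)<85)).astype(np.uint8),cv2.MORPH_OPEN,np.ones((3,3))))
print("mat",cv2.minAreaRect(np.array([ray(a,b,4,K,R,t)[:2] for a,b in zip(u,v)],np.float32)))
plan([(555.3,218.5,130,1.9,80,4),(555.3,218.5,14,1.9,80,5)])
E
```

```text
brown 784 [555.30507212 220.35661972  58.90471317] ((555.3944091796875, 219.17141723632812), 26.776334762573242)
red 739 [446.40380816 251.11180996  49.19128753] ((446.2253112792969, 250.16009521484375), 26.198225021362305)
mat ((447.9084777832031, 251.09417724609375), (109.17771911621094, 108.841064453125), 79.8471450805664)
at [446.8 250.3 189.3] 1.459 w 80.3 t 27.1
[[0.001,0.0,-0.073,-0.024,0.139,0.074,80],[0.001,0.0,-0.147,-0.049,0.278,0.148,80],[0.001,0.0,-0.22,-0.073,0.418,0.223,80],[0.001,0.0,-0.294,-0.098,0.557,0.297,80],[0.001,0.0,-0.294,-0.098,0.557,0.413,80],[0.001,0.0,-0.294,-0.098,0.557,0.529,80],[0.001,0.0,-0.294,-0.098,0.556,0.645,80],[0.001,0.0,-0.294,-0.098,0.556,0.761,80],[0.001,0.0,-0.294,-0.098,0.556,0.877,80]]
```

View pics/w4.png

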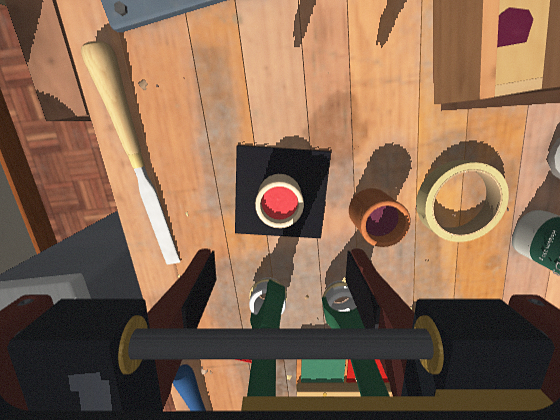

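w4 shows the red-lined cup standing in the middle of the black mat (280,202), within about 2 mm. The brown cup is at (380,218) with the tape ring close by at (465,202), so I grip the brown cup across, with yaw 0.3.

```bash
python3 - <<'E'
from plan import *
plan([(555.4,219.2,189,.3,80,8)])
plan([(555.4,219.2,14,.3,80,6)],(555.4,219.2,189,.3))
plan([(555.4,219.2,114,.3,0,4),(555.4,219.2,260,.3,0,5)],(555.4,219.2,14,.3))
plan([(612,-24.5,262,1.46,0,12)],(555.4,219.2,260,.3))
E
```

```text
at [446.8 250.3 189.3] 1.459 w 80.3 t 27.1
[[0.001,0.0,0.097,-0.012,0.07,0.0,80],[0.0,0.0,0.193,-0.024,0.139,0.0,80],[0.0,0.0,0.29,-0.035,0.209,0.001,80],[0.0,-0.001,0.386,-0.047,0.279,0.001,80],[0.0,-0.001,0.483,-0.059,0.348,0.001,80],[0.0,-0.001,0.58,-0.071,0.418,0.001,80],[0.0,-0.001,0.676,-0.082,0.487,0.002,80],[0.0,-0.001,0.773,-0.094,0.557,0.002,80]]
[[0.0,0.0,0.0,0.0,0.0,0.146,80],[0.0,0.0,0.0,0.0,0.0,0.292,80],[0.0,0.0,0.0,0.0,0.0,0.438,80],[0.0,0.0,0.0,0.0,0.0,0.583,80],[0.0,0.0,0.0,0.0,0.0,0.729,80],[0.0,0.0,0.0,0.0,0.0,0.875,80]]
[[0.0,0.0,0.0,0.0,0.0,-0.125,0],[0.0,0.0,0.0,0.0,0.0,-0.25,0],[0.0,0.0,0.0,0.0,0.0,-0.375,0],[0.0,0.0,0.0,0.0,0.0,-0.5,0],[0.0,0.0,0.0,0.0,0.0,-0.646,0],[0.0,0.0,0.0,0.0,0.0,-0.792,0],[0.0,0.0,0.0,0.0,0.0,-0.938,0]]
[[0.0,0.0,0.0,0.0,0.0,-0.146,0],[0.0,0.0,0.0,0.0,0.0,-0.292,0]]
[[0.0,0.0,-0.064,-0.007,0.104,-0.001,0],[0.0,0.0,-0.129,-0.015,0.208,-0.002,0],[0.0,0.0,-0.193,-0.022,0.312,-0.002,0],[0.0,0.0,-0.258,-0.03,0.416,-0.003,0],[0.0,0.0,-0.322,-0.037,0.52,-0.004,0],[0.0,0.0,-0.387,-0.045,0.624,-0.005,0],[0.0,0.0,-0.451,-0.052,0.728,-0.006,0],[0.0,0.0,-0.516,-0.06,0.832,-0.007,0],[0.0,0.0,-0.58,-0.067,0.936,-0.008,0]]
[[0.0,0.0,-0.064,-0.084,0.061,-0.001,0],[0.0,0.0,-0.129,-0.169,0.123,-0.002,0],[0.0,0.0,-0.193,-0.253,0.184,-0.002,0]]
```

Call:
{"name": "servo_tool", "arguments": {
  "rows": [
    [0, 0, 0.1, -0.01, 0.07, 0, 80],
    [0, 0, 0.2, -0.025, 0.14, 0, 80],
    [0, 0, 0.3, -0.035, 0.21, 0, 80],
    [0, 0, 0.4, -0.05, 0.28, 0, 80],
    [0, 0, 0.5, -0.06, 0.35, 0, 80],
    [0, 0, 0.6, -0.07, 0.42, 0, 80],
    [0, 0, 0.7, -0.08, 0.49, 0, 80],
    [0, 0, 0.773, -0.094, 0.557, 0, 80],
    [0, 0, 0.773, -0.094, 0.557, 0, 80],
    [0, 0, 0.773, -0.094, 0.557, 0, 80]
  ]
}}

```text
t: 28.35
ee_pos: [554.2, 219.0, 187.9]
orientation: [3.106, 0.472, -0.004]
ft_force: [-0.4, -0.6, 0.4]
width: 79.8
grasp_force: 0.0
```

```bash
python3 - <<'E'
from plan import *
plan([(555.4,219.2,14,.3,80,1)])
E
```

```text
at [554.2 219.  187.9] 0.302 w 79.8 t 28.4
[[0.0,0.002,0.001,0.008,0.001,0.87,80]]
```

Call:
{"name": "servo_tool", "arguments": {
  "rows": [
    [0, 0, 0, 0, 0, 0.15, 80],
    [0, 0, 0, 0, 0, 0.3, 80],
    [0, 0, 0, 0, 0, 0.45, 80],
    [0, 0, 0, 0, 0, 0.6, 80],
    [0, 0, 0, 0, 0, 0.73, 80],
    [0, 0, 0, 0, 0, 0.82, 80],
    [0, 0, 0, 0, 0, 0.87, 80],
    [0, 0, 0, 0, 0, 0.87, 80],
    [0, 0, 0, 0, 0, 0.87, 80]
  ]
}}

```text
t: 29.48
ee_pos: [555.9, 219.4, 16.0]
orientation: [-3.106, -0.469, -0.002]
ft_force: [-1.1, -0.9, -0.2]
width: 80.0
grasp_force: 0.0
```

Call:
{"name": "servo_tool", "arguments": {
  "rows": [
    [0, 0, 0, 0, 0, 0, 0],
    [0, 0, 0, 0, 0, 0, 0],
    [0, 0, 0, 0, 0, 0, 0],
    [0, 0, 0, 0, 0, 0, 0],
    [0, 0, 0, 0, 0, 0, 0],
    [0, 0, 0, 0, 0, -0.1, 0],
    [0, 0, 0, 0, 0, -0.22, 0],
    [0, 0, 0, 0, 0, -0.34, 0],
    [0, 0, 0, 0, 0, -0.46, 0],
    [0, 0, 0, 0, 0, -0.5, 0]
  ]
}}

```text
t: 30.72
ee_pos: [556.3, 219.6, 117.6]
orientation: [-3.106, -0.469, -0.005]
ft_force: [-0.1, 1.3, -0.7]
width: 52.6
grasp_force: 30.0
```

Call:
{"name": "servo_tool", "arguments": {
  "rows": [
    [0, 0, 0, 0, 0, -0.15, 0],
    [0, 0, 0, 0, 0, -0.3, 0],
    [0, 0, 0, 0, 0, -0.45, 0],
    [0, 0, 0, 0, 0, -0.6, 0],
    [0, 0, 0, 0, 0, -0.73, 0],
    [0, 0, 0, 0, 0, -0.73, 0]
  ]
}}

```text
t: 31.48
ee_pos: [556.1, 219.5, 262.9]
orientation: [-3.106, -0.469, -0.006]
ft_force: [0.6, 0.3, -1.2]
width: 52.2
grasp_force: 30.0
```

Call:
{"name": "servo_tool", "arguments": {
  "rows": [
    [0, 0, -0.06, -0.01, 0.1, 0, 0],
    [0, 0, -0.13, -0.015, 0.21, 0, 0],
    [0, 0, -0.19, -0.02, 0.31, 0, 0],
    [0, 0, -0.26, -0.03, 0.42, 0, 0],
    [0, 0, -0.32, -0.04, 0.52, 0, 0],
    [0, 0, -0.39, -0.045, 0.62, 0, 0],
    [0, 0, -0.45, -0.05, 0.73, 0, 0],
    [0, 0, -0.52, -0.06, 0.83, 0, 0],
    [0, 0, -0.58, -0.067, 0.936, 0, 0]
  ]
}}

```text
t: 32.6
ee_pos: [596.9, 35.7, 259.2]
orientation: [-2.615, -1.738, 0.004]
ft_force: [-0.5, -0.5, -0.5]
width: 52.5
grasp_force: 30.0
```

Call:
{"name": "servo_tool", "arguments": {
  "rows": [
    [0, 0, -0.065, -0.085, 0.06, 0, 0],
    [0, 0, -0.13, -0.17, 0.12, 0, 0],
    [0, 0, -0.193, -0.253, 0.184, 0, 0],
    [0, 0, -0.193, -0.253, 0.184, 0, 0],
    [0, 0, -0.193, -0.253, 0.184, 0, 0]
  ]
}}

```text
t: 33.22
ee_pos: [611.2, -24.1, 260.1]
orientation: [-2.343, -2.091, 0.002]
ft_force: [-0.2, -0.3, -0.4]
width: 52.3
grasp_force: 30.0
```

```bash
python3 - <<'E'
from plan import *
plan([(612,-24.5,100,1.46,0,1)])
E
```

```text
at [611.2 -24.1 260.1] 1.457 w 52.3 t 33.2
[[-0.001,0.0,-0.002,-0.002,0.006,0.8,0]]
```

Call:
{"name": "servo_tool", "arguments": {
  "rows": [
    [0, 0, 0, 0, 0.005, 0.15, 0],
    [0, 0, 0, 0, 0.005, 0.3, 0],
    [0, 0, 0, 0, 0.005, 0.45, 0],
    [0, 0, 0, 0, 0.005, 0.6, 0],
    [0, 0, 0, 0, 0.005, 0.72, 0],
    [0, 0, 0, 0, 0.005, 0.8, 0],
    [0, 0, 0, 0, 0.005, 0.8, 0],
    [0, 0, 0, 0, 0.005, 0.8, 0]
  ]
}}

```text
t: 34.22
ee_pos: [613.5, -24.5, 102.0]
orientation: [2.341, 2.094, 0.001]
ft_force: [0.5, -0.4, -0.4]
width: 52.5
grasp_force: 30.0
```

Call:
{"name": "servo_tool", "arguments": {
  "rows": [
    [0, 0, 0, 0, 0, 0.1, 0],
    [0, 0, 0, 0, 0, 0.2, 0],
    [0, 0, 0, 0, 0, 0.27, 0],
    [0, 0, 0, 0, 0, 0.32, 0],
    [0, 0, 0, 0, 0, 0.35, 0],
    [0, 0, 0, 0, 0, 0.365, 0],
    [0, 0, 0, 0, 0, 0.365, 0],
    [0, 0, 0, 0, 0, 0.365, 0]
  ]
}}

```text
t: 35.22
ee_pos: [613.2, -24.7, 28.6]
orientation: [2.341, 2.094, 0.001]
ft_force: [0.1, -0.4, -0.5]
width: 52.4
grasp_force: 30.0
```

Call:
{"name": "servo_tool", "arguments": {
  "rows": [
    [0, 0, 0, 0, 0, 0.01, 0],
    [0, 0, 0, 0, 0, 0.018, 0],
    [0, 0, 0, 0, 0, 0.018, 0],
    [0, 0, 0, 0, 0, 0.018, 70],
    [0, 0, 0, 0, 0, 0.018, 70],
    [0, 0, 0, 0, 0, 0.018, 70],
    [0, 0, 0, 0, 0, -0.1, 70],
    [0, 0, 0, 0, 0, -0.25, 70],
    [0, 0, 0, 0, 0, -0.45, 70],
    [0, 0, 0, 0, 0, -0.65, 70]
  ]
}}

```text
t: 36.48
ee_pos: [612.6, -24.7, 159.3]
orientation: [-2.342, -2.094, 0.0]
ft_force: [0.5, -0.9, -0.6]
width: 70.1
grasp_force: 0.0
```

Call:
{"name": "servo_tool", "arguments": {
  "rows": [
    [0, 0, 0, 0, 0, -0.2, 80],
    [0, 0, 0, 0, 0, -0.4, 80],
    [0, 0, 0, 0, 0, -0.5, 80],
    [0, 0, 0, 0, 0, -0.5, 80]
  ]
}}

```text
t: 36.98
ee_pos: [613.8, -24.7, 260.0]
orientation: [2.34, 2.093, 0.004]
ft_force: [-0.5, -0.2, -0.3]
width: 80.2
grasp_force: 0.0
```

```bash
python3 - <<'E'
from plan import *
plan([(427,-201.5,255,1.384,87,8)])
E
```

```text
at [613.8 -24.7 260. ] 1.459 w 80.2 t 37.0
[[0.002,0.0,0.006,-0.123,-0.104,0.003,87],[0.002,0.0,0.013,-0.246,-0.207,0.005,87],[0.002,0.0,0.019,-0.368,-0.311,0.008,87],[0.002,0.0,0.025,-0.491,-0.415,0.011,87],[0.002,0.0,0.031,-0.614,-0.519,0.014,87],[0.002,0.0,0.038,-0.737,-0.622,0.016,87],[0.002,0.0,0.044,-0.86,-0.726,0.019,87],[0.002,0.0,0.05,-0.982,-0.83,0.022,87]]
```

Call:
{"name": "servo_tool", "arguments": {
  "rows": [
    [0, 0, 0.01, -0.16, -0.13, 0, 87],
    [0, 0, 0.02, -0.33, -0.28, 0, 87],
    [0, 0, 0.03, -0.5, -0.42, 0, 87],
    [0, 0, 0.03, -0.6, -0.5, 0, 87],
    [0, 0, 0.03, -0.6, -0.5, 0, 87],
    [0, 0, 0.03, -0.6, -0.5, 0, 87]
  ]
}}

```text
t: 37.72
ee_pos: [500.4, -132.5, 257.5]
orientation: [-2.388, -2.04, 0.0]
ft_force: [0.1, -0.2, 1.3]
width: 86.5
grasp_force: 0.0
```

```bash
python3 - <<'E'
from workcell import ctrl
from h import *
from plan import *
i=ctrl.camera_info("wrist"); im,d=ctrl.get_image("wrist"); cv2.imwrite("pics/w5.png",im[...,::-1])
K,R,t=map(np.array,(i["intrinsics"],i["R"],i["t"])); P=cloud(d,K,R,t)
for n,c in dict(brown=(612,-24.5,69),red=(408.5,-300,204),green=(427,-202,139)).items():
    m=(np.hypot(P[...,0]-c[0],P[...,1]-c[1])<30)&(abs(P[...,2]-c[2])<3)&(d>0); q=P[m]
    if len(q): print(n,len(q),q.mean(0),cv2.minEnclosingCircle(q[:,:2].astype(np.float32)))
plan([(427,-201.5,255,1.384,87,1)])
E
```

```text
brown 783 [612.31489903 -23.47977428  68.19451565] ((612.5986328125, -24.334888458251953), 26.569847106933594)
red 336 [ 409.75512301 -296.8302279   203.12495723] ((408.7653503417969, -299.5807189941406), 12.80411148071289)
green 188 [ 426.8538452  -201.09754916  138.21285262] ((426.5367431640625, -201.57223510742188), 8.98446273803711)
at [ 500.6 -132.3  257.6] 1.415 w 87.0 t 37.8
[[0.0,0.0,0.02,-0.399,-0.31,0.013,87]]
```

View pics/w5.png

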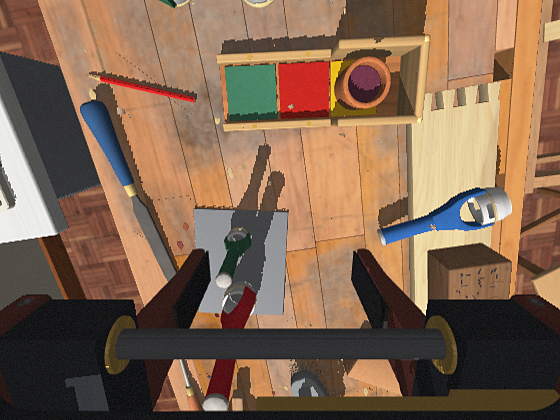

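w5 shows the brown cup in the middle of the yellow pad (365,83), and both punches upright on the grey mat, green at (237,245) and red at (240,300).

```bash
python3 - <<'E'
from plan import *
plan([(426.6,-201.6,255,1.384,87,3),(426.6,-201.6,84,1.384,87,6)])
plan([(426.6,-201.6,200,1.384,0,5),(481.2,-9.5,200,1.46,0,9),(481.2,-9.5,92,1.46,0,6)],(426.6,-201.6,84,1.384))
E
```

```text
at [ 500.6 -132.3  257.6] 1.415 w 87.0 t 37.8
[[0.0,0.0,0.007,-0.133,-0.104,0.004,87],[0.0,0.0,0.014,-0.267,-0.208,0.009,87],[0.0,0.0,0.02,-0.4,-0.311,0.013,87],[0.0,0.0,0.02,-0.4,-0.311,0.156,87],[0.0,0.0,0.02,-0.4,-0.311,0.298,87],[0.0,0.0,0.02,-0.4,-0.311,0.441,87],[0.0,0.0,0.02,-0.4,-0.311,0.583,87],[0.0,0.0,0.02,-0.4,-0.311,0.726,87],[0.0,0.0,0.02,-0.4,-0.311,0.868,87]]
[[0.0,0.0,0.0,0.0,0.0,-0.116,0],[0.0,0.0,0.0,0.0,0.0,-0.232,0],[0.0,0.0,0.0,0.0,0.0,-0.348,0],[0.0,0.0,0.0,0.0,0.0,-0.464,0],[0.0,0.0,0.0,0.0,0.0,-0.58,0],[0.0,0.0,-0.006,0.11,0.01,-0.58,0],[0.0,0.0,-0.011,0.221,0.02,-0.58,0],[0.0,0.0,-0.017,0.331,0.03,-0.58,0],[0.0,0.0,-0.023,0.442,0.04,-0.58,0],[0.0,0.0,-0.028,0.552,0.05,-0.58,0]]
[[0.0,0.0,-0.006,0.11,0.015,0.0,0],[0.0,0.0,-0.011,0.22,0.029,0.0,0],[0.0,0.0,-0.017,0.33,0.044,0.0,0],[0.0,0.0,-0.023,0.44,0.059,0.0,0],[0.0,0.0,-0.023,0.44,0.059,0.09,0],[0.0,0.0,-0.023,0.44,0.059,0.18,0],[0.0,0.0,-0.023,0.44,0.059,0.27,0],[0.0,0.0,-0.023,0.44,0.059,0.36,0],[0.0,0.0,-0.023,0.44,0.059,0.45,0],[0.0,0.0,-0.023,0.44,0.059,0.54,0]]
```

Call:
{"name": "servo_tool", "arguments": {
  "rows": [
    [0, 0, 0.01, -0.13, -0.1, 0, 87],
    [0, 0, 0.015, -0.27, -0.21, 0.01, 87],
    [0, 0, 0.02, -0.4, -0.311, 0.01, 87],
    [0, 0, 0.02, -0.4, -0.311, 0.02, 87],
    [0, 0, 0.02, -0.4, -0.311, 0.16, 87],
    [0, 0, 0.02, -0.4, -0.311, 0.31, 87],
    [0, 0, 0.02, -0.4, -0.311, 0.46, 87],
    [0, 0, 0.02, -0.4, -0.311, 0.61, 87],
    [0, 0, 0.02, -0.4, -0.311, 0.76, 87],
    [0, 0, 0.02, -0.4, -0.311, 0.868, 87]
  ]
}}

```text
t: 39.02
ee_pos: [427.2, -201.0, 83.0]
orientation: [-2.417, -2.006, 0.0]
ft_force: [-0.5, 0.1, 0.1]
width: 86.9
grasp_force: 0.0
```

Call:
{"name": "servo_tool", "arguments": {
  "rows": [
    [0, 0, 0, 0, 0, 0, 87],
    [0, 0, 0, 0, 0, 0, 0],
    [0, 0, 0, 0, 0, 0, 0],
    [0, 0, 0, 0, 0, 0, 0],
    [0, 0, 0, 0, 0, 0, 0],
    [0, 0, 0, 0, 0, 0, 0],
    [0, 0, 0, 0, 0, 0, 0],
    [0, 0, 0, 0, 0, 0, 0],
    [0, 0, 0, 0, 0, 0, 0]
  ]
}}

```text
t: 40.15
ee_pos: [426.2, -202.2, 84.6]
orientation: [-2.419, -2.005, 0.0]
ft_force: [-1.1, -0.2, 0.4]
width: 16.5
grasp_force: 30.0
```

Call:
{"name": "servo_tool", "arguments": {
  "rows": [
    [0, 0, 0, 0, 0, -0.11, 0],
    [0, 0, 0, 0, 0, -0.23, 0],
    [0, 0, 0, 0, 0, -0.35, 0],
    [0, 0, 0, 0, 0, -0.46, 0],
    [0, 0, 0, 0, 0, -0.58, 0],
    [0, 0, -0.006, 0.11, 0.01, -0.58, 0],
    [0, 0, -0.011, 0.22, 0.02, -0.58, 0],
    [0, 0, -0.017, 0.33, 0.03, -0.58, 0],
    [0, 0, -0.023, 0.44, 0.04, -0.58, 0],
    [0, 0, -0.028, 0.55, 0.05, -0.58, 0]
  ]
}}

```text
t: 41.4
ee_pos: [456.2, -95.1, 200.3]
orientation: [-2.375, -2.055, 0.001]
ft_force: [0.7, -0.2, -1.5]
width: 16.3
grasp_force: 30.0
```

Call:
{"name": "servo_tool", "arguments": {
  "rows": [
    [0, 0, -0.006, 0.11, 0.015, 0, 0],
    [0, 0, -0.011, 0.22, 0.03, 0, 0],
    [0, 0, -0.017, 0.33, 0.045, 0, 0],
    [0, 0, -0.023, 0.44, 0.06, 0, 0],
    [0, 0, -0.023, 0.44, 0.06, 0.03, 0],
    [0, 0, -0.023, 0.44, 0.06, 0.1, 0],
    [0, 0, -0.023, 0.44, 0.06, 0.2, 0],
    [0, 0, -0.023, 0.44, 0.06, 0.3, 0],
    [0, 0, -0.023, 0.44, 0.06, 0.35, 0],
    [0, 0, -0.023, 0.44, 0.06, 0.35, 0]
  ]
}}

```text
t: 42.65
ee_pos: [480.2, -11.0, 129.6]
orientation: [-2.34, -2.094, 0.003]
ft_force: [-1.2, -0.4, -1.1]
width: 16.6
grasp_force: 30.0
```

```bash
python3 - <<'E'
from plan import *
plan([(481.2,-9.5,92,1.46,0,1)])
E
```

```text
at [480.2 -11.  129.6] 1.46 w 16.6 t 42.6
[[-0.001,0.0,0.0,0.008,0.005,0.188,0]]
```

Call:
{"name": "servo_tool", "arguments": {
  "rows": [
    [0, 0, 0, 0.005, 0, 0.06, 0],
    [0, 0, 0, 0.005, 0, 0.12, 0],
    [0, 0, 0, 0.005, 0, 0.16, 0],
    [0, 0, 0, 0.005, 0, 0.18, 0],
    [0, 0, 0, 0.005, 0, 0.19, 0],
    [0, 0, 0, 0.005, 0, 0.195, 0],
    [0, 0, 0, 0.005, 0, 0.195, 0],
    [0, 0, 0, 0.005, 0, 0.195, 0]
  ]
}}

```text
t: 43.65
ee_pos: [481.3, -9.6, 91.8]
orientation: [2.34, 2.096, 0.001]
ft_force: [-0.6, 0.3, -1.1]
width: 16.2
grasp_force: 30.0
```

Call:
{"name": "servo_tool", "arguments": {
  "rows": [
    [0, 0, 0, 0, 0, 0.008, 0],
    [0, 0, 0, 0, 0, 0.01, 0],
    [0, 0, 0, 0, 0, 0.01, 0],
    [0, 0, 0, 0, 0, 0.01, 70],
    [0, 0, 0, 0, 0, 0.01, 87],
    [0, 0, 0, 0, 0, 0.01, 87],
    [0, 0, 0, 0, 0, -0.1, 87],
    [0, 0, 0, 0, 0, -0.3, 87],
    [0, 0, 0, 0, 0, -0.6, 87],
    [0, 0, 0, 0, 0, -0.9, 87]
  ]
}}

```text
t: 44.9
ee_pos: [480.7, -9.5, 273.3]
orientation: [-2.34, -2.096, 0.001]
ft_force: [1.3, -0.1, 0.4]
width: 82.9
grasp_force: 0.0
```

Call:
{"name": "servo_tool", "arguments": {
  "rows": [
    [0, 0, 0, 0, 0, -0.13, 87],
    [0, 0, 0, 0, 0, -0.13, 87]
  ]
}}

```text
t: 45.15
ee_pos: [482.3, -9.6, 299.7]
orientation: [2.338, 2.094, 0.006]
ft_force: [0.1, -0.2, -0.9]
width: 87.2
grasp_force: 0.0
```

```bash
python3 - <<'E'
from plan import *
plan([(408.8,-299.6,300,1.384,87,7),(408.8,-299.6,153.5,1.384,87,6)])
plan([(408.8,-299.6,272,1.384,0,5),(548.6,-16.9,272,1.46,0,13)],(408.8,-299.6,153.5,1.384))
E
```

```text
at [482.3  -9.6 299.7] 1.461 w 87.2 t 45.1
[[0.003,0.0,0.007,-0.212,-0.029,0.0,87],[0.003,0.0,0.015,-0.423,-0.059,-0.001,87],[0.003,0.0,0.022,-0.635,-0.088,-0.001,87],[0.003,0.0,0.029,-0.847,-0.118,-0.002,87]]
[[0.0,0.0,0.007,-0.213,-0.02,0.0,87],[0.0,0.0,0.015,-0.425,-0.04,0.0,87],[0.0,0.0,0.022,-0.638,-0.06,-0.001,87],[0.0,0.0,0.022,-0.638,-0.06,0.121,87],[0.0,0.0,0.022,-0.638,-0.06,0.243,87],[0.0,0.0,0.022,-0.638,-0.06,0.366,87],[0.0,0.0,0.022,-0.638,-0.06,0.488,87],[0.0,0.0,0.022,-0.638,-0.06,0.61,87],[0.0,0.0,0.022,-0.638,-0.06,0.732,87]]
[[0.0,0.0,0.0,0.0,0.0,-0.118,0],[0.0,0.0,0.0,0.0,0.0,-0.237,0],[0.0,0.0,0.0,0.0,0.0,-0.355,0],[0.0,0.0,0.0,0.0,0.0,-0.474,0],[0.0,0.0,0.0,0.0,0.0,-0.592,0],[0.0,0.0,-0.004,0.117,0.033,-0.592,0],[0.0,0.0,-0.008,0.234,0.065,-0.592,0],[0.0,0.0,-0.012,0.35,0.098,-0.592,0],[0.0,0.0,-0.016,0.467,0.131,-0.592,0],[0.0,0.0,-0.019,0.584,0.163,-0.592,0]]
[[0.0,0.0,-0.004,0.116,0.036,0.0,0],[0.0,0.0,-0.008,0.232,0.072,0.0,0],[0.0,0.0,-0.012,0.347,0.108,0.0,0],[0.0,0.0,-0.016,0.463,0.144,0.0,0],[0.0,0.0,-0.019,0.579,0.18,0.0,0],[0.0,0.0,-0.023,0.695,0.216,0.0,0],[0.0,0.0,-0.027,0.811,0.252,0.0,0],[0.0,0.0,-0.031,0.927,0.288,0.0,0]]
```

Call:
{"name": "servo_tool", "arguments": {
  "rows": [
    [0, 0, 0.007, -0.21, -0.03, 0, 87],
    [0, 0, 0.015, -0.42, -0.06, 0, 87],
    [0, 0, 0.022, -0.635, -0.09, 0, 87],
    [0, 0, 0.029, -0.847, -0.118, 0, 87]
  ]
}}

```text
t: 45.65
ee_pos: [437.7, -176.2, 295.6]
orientation: [-2.383, -2.043, 0.002]
ft_force: [0.7, 0.5, -0.1]
width: 86.9
grasp_force: 0.0
```

Call:
{"name": "servo_tool", "arguments": {
  "rows": [
    [0, 0, 0.007, -0.21, -0.02, 0, 87],
    [0, 0, 0.015, -0.42, -0.04, 0, 87],
    [0, 0, 0.022, -0.638, -0.06, 0, 87],
    [0, 0, 0.022, -0.638, -0.06, 0, 87],
    [0, 0, 0.022, -0.638, -0.06, 0.13, 87],
    [0, 0, 0.022, -0.638, -0.06, 0.27, 87],
    [0, 0, 0.022, -0.638, -0.06, 0.41, 87],
    [0, 0, 0.022, -0.638, -0.06, 0.55, 87],
    [0, 0, 0.022, -0.638, -0.06, 0.68, 87],
    [0, 0, 0.022, -0.638, -0.06, 0.732, 87]
  ]
}}

```text
t: 46.9
ee_pos: [406.5, -297.6, 148.8]
orientation: [-2.414, -2.003, 0.001]
ft_force: [0.2, -0.3, -0.4]
width: 87.1
grasp_force: 0.0
```

Call:
{"name": "servo_tool", "arguments": {
  "rows": [
    [0, 0, 0, 0, 0, 0, 87],
    [0, 0, 0, 0, 0, 0, 0],
    [0, 0, 0, 0, 0, 0, 0],
    [0, 0, 0, 0, 0, 0, 0],
    [0, 0, 0, 0, 0, 0, 0],
    [0, 0, 0, 0, 0, 0, 0],
    [0, 0, 0, 0, 0, 0, 0],
    [0, 0, 0, 0, 0, 0, 0]
  ]
}}

```text
t: 47.9
ee_pos: [407.8, -299.6, 151.1]
orientation: [2.419, 2.005, 0.0]
ft_force: [-0.0, -0.1, -3.4]
width: 23.5
grasp_force: 30.0
```

Call:
{"name": "servo_tool", "arguments": {
  "rows": [
    [0, 0, 0, 0, 0, -0.12, 0],
    [0, 0, 0, 0, 0, -0.24, 0],
    [0, 0, 0, 0, 0, -0.36, 0],
    [0, 0, 0, 0, 0, -0.48, 0],
    [0, 0, 0, 0, 0, -0.6, 0],
    [0, 0, 0, 0, 0, -0.7, 0],
    [0, 0, -0.005, 0.14, 0.04, -0.7, 0],
    [0, 0, -0.01, 0.29, 0.08, -0.7, 0],
    [0, 0, -0.015, 0.44, 0.12, -0.7, 0],
    [0, 0, -0.019, 0.584, 0.163, -0.7, 0]
  ]
}}

```text
t: 49.15
ee_pos: [461.0, -189.7, 290.4]
orientation: [-2.388, -2.038, 0.001]
ft_force: [1.1, -0.3, -3.3]
width: 23.6
grasp_force: 30.0
```

Call:
{"name": "servo_tool", "arguments": {
  "rows": [
    [0, 0, -0.005, 0.14, 0.04, 0, 0],
    [0, 0, -0.01, 0.29, 0.09, 0, 0],
    [0, 0, -0.015, 0.44, 0.14, 0, 0],
    [0, 0, -0.02, 0.59, 0.18, 0, 0],
    [0, 0, -0.025, 0.74, 0.23, 0, 0],
    [0, 0, -0.03, 0.87, 0.27, 0, 0],
    [0, 0, -0.031, 0.927, 0.288, 0, 0],
    [0, 0, -0.031, 0.927, 0.288, 0, 0],
    [0, 0, -0.031, 0.927, 0.288, 0, 0],
    [0, 0, -0.031, 0.927, 0.288, 0, 0]
  ]
}}

```text
t: 50.4
ee_pos: [547.1, -17.6, 291.2]
orientation: [-2.343, -2.093, 0.0]
ft_force: [1.2, -0.2, -3.8]
width: 23.5
grasp_force: 30.0
```

```bash
python3 - <<'E'
from plan import *
plan([(548.6,-16.9,158.5,1.46,0,1)])
E
```

```text
at [547.1 -17.6 291.2] 1.458 w 23.5 t 50.4
[[0.0,0.0,-0.001,0.005,0.007,0.663,0]]
```

Call:
{"name": "servo_tool", "arguments": {
  "rows": [
    [0, 0, 0, 0.004, 0.006, 0.12, 0],
    [0, 0, 0, 0.004, 0.006, 0.25, 0],
    [0, 0, 0, 0.004, 0.006, 0.38, 0],
    [0, 0, 0, 0.004, 0.006, 0.5, 0],
    [0, 0, 0, 0.004, 0.006, 0.58, 0],
    [0, 0, 0, 0.004, 0.006, 0.63, 0],
    [0, 0, 0, 0.004, 0.006, 0.65, 0],
    [0, 0, 0, 0.004, 0.006, 0.66, 0],
    [0, 0, 0, 0.004, 0.006, 0.66, 0],
    [0, 0, 0, 0.004, 0.006, 0.66, 0]
  ]
}}

```text
t: 51.65
ee_pos: [549.1, -16.2, 159.7]
orientation: [2.341, 2.094, 0.001]
ft_force: [0.2, -0.9, -3.5]
width: 23.7
grasp_force: 30.0
```

Call:
{"name": "servo_tool", "arguments": {
  "rows": [
    [0, 0, 0, 0, 0, 0.005, 0],
    [0, 0, 0, 0, 0, 0.01, 0],
    [0, 0, 0, 0, 0, 0.01, 0],
    [0, 0, 0, 0, 0, 0.01, 0]
  ]
}}

```text
t: 52.15
ee_pos: [548.7, -16.2, 157.2]
orientation: [2.342, 2.094, -0.0]
ft_force: [-0.4, 0.7, -3.1]
width: 23.7
grasp_force: 30.0
```

Call:
{"name": "servo_tool", "arguments": {
  "rows": [
    [0, 0, 0, 0, 0, 0.006, 0],
    [0, 0, 0, 0, 0, 0.008, 0],
    [0, 0, 0, 0, 0, 0.008, 0]
  ]
}}

```text
t: 52.52
ee_pos: [549.1, -16.3, 156.2]
orientation: [2.341, 2.094, 0.001]
ft_force: [-0.4, -0.7, 4.1]
width: 23.7
grasp_force: 30.0
```

Call:
{"name": "servo_tool", "arguments": {
  "rows": [
    [0, 0, 0, 0, 0, 0, 60],
    [0, 0, 0, 0, 0, 0, 87],
    [0, 0, 0, 0, 0, 0, 87],
    [0, 0, 0, 0, 0, 0, 87],
    [0, 0, 0, 0, 0, -0.1, 87],
    [0, 0, 0, 0, 0, -0.3, 87],
    [0, 0, 0, 0, 0, -0.55, 87],
    [0, 0, 0, 0, 0, -0.8, 87],
    [0, 0, 0, 0, 0, -0.9, 87],
    [0, 0, 0, 0, 0, -0.9, 87]
  ]
}}

```text
t: 53.78
ee_pos: [549.5, -16.2, 337.2]
orientation: [2.34, 2.093, 0.004]
ft_force: [-0.1, -0.6, -0.2]
width: 87.1
grasp_force: 0.0
```

```bash
python3 - <<'E'
from workcell import ctrl
from h import *
from plan import *
i=ctrl.camera_info("wrist"); im,d=ctrl.get_image("wrist"); cv2.imwrite("pics/w6.png",im[...,::-1])
K,R,t=map(np.array,(i["intrinsics"],i["R"],i["t"])); P=cloud(d,K,R,t)
for n,c in dict(brown=(612,-24.5,69),red=(548.6,-17,209),green=(481,-9.5,144),redcup=(447.5,250.5,50)).items():
    m=(np.hypot(P[...,0]-c[0],P[...,1]-c[1])<32)&(abs(P[...,2]-c[2])<3)&(d>0); q=P[m]
    if len(q): print(n,len(q),q.mean(0),cv2.minEnclosingCircle(q[:,:2].astype(np.float32)))
E
```

```text
brown 381 [612.88740042 -23.03470403  68.19481714] ((612.8287353515625, -23.52739143371582), 26.474271774291992)
red 432 [548.47305866 -17.76996866 208.21999657] ((548.272705078125, -18.4132080078125), 12.689971923828125)
green 160 [481.33430617  -8.66568381 143.24709602] ((481.2228698730469, -8.628327369689941), 9.01585578918457)
redcup 121 [444.39856409 227.85254389  49.46269092] ((444.47918701171875, 230.82821655273438), 17.47480010986328)
```

View pics/w6.png

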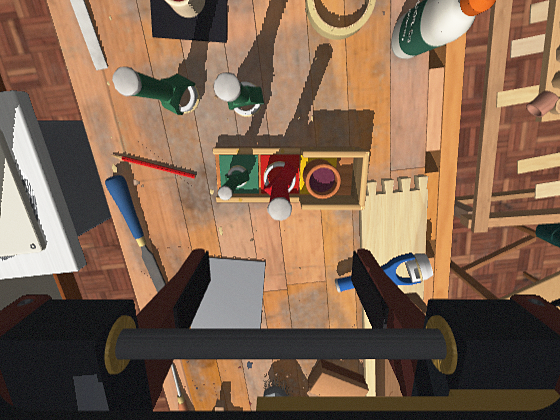

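w6 shows green (240,165), red (280,185) and brown (322,180) all upright on their own pads, each within 3 mm, with the red-lined cup on the black mat (partly out of frame at the top). The gripper is clear.

```bash
python3 -c "
from workcell import ctrl
print(ctrl.close_job())"
```

```text
the job is handed in; nothing more can be done
None
```

The job is handed in at about 54 s of the 136 s allowed: at the last look all four pieces stood upright within about 3 mm of their middles — the red-lined cup on the black mat (measured right after placing), the brown cup on the yellow pad and both punches on their own pads — but the hand-in returned no verdict.

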